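# Load the battery packs in the charging tray

### The job

Load the three battery packs in a neat row in the charging tray, one to each bay: nose in first under the hood, against its sprung contact, then the heel down inside the sill, so that every pack lies flat on the bay floor and is held in by its spring. Leave the other things on the bench where they are.

Things in the scene. Friction and masses are not known exactly. Their poses are not given: they have to be found in the camera images.
- pack_a: Black battery pack, 0.3 kg, one of three alike. Origin: centre of underside; x along it to the nose, y across, z up. 114 mm long: body x -57 (heel) to +27, 50 wide, 32 tall; nose a tongue x +27 to +57, 46 wide, 18 tall, copper strips on top. Grey rib on the body to grip by: 14 thick (y), x -38 to +22, z 32 to 60. Starts flat on the bench, nose away from the robot, turned up to 25 degrees.
- pack_b: Battery pack, same shape and axes as pack_a. No pack has a set bay. Its weight is centred near x = -6, under the rib.
- pack_c: Battery pack, same shape and axes as pack_a. A loaded pack lies flat in its bay with its heel against the sill, its tongue 12 mm under the hood and the contact pressed in 6 mm.
- tray: Aluminium tray fixed to the bench, 198 mm wide, three bays side by side along its y, 64 mm apart. Origin: centre of underside; x from sill (robot side) to hood, z up; bay floors 6 mm up. Fins 14 mm high, 6 thick, part the bays (58 clear), x -57 to +37. A black supply box 45 mm tall stands behind the back wall.
- bay_1 (a point): Left bay (+y): point on the bay floor where the origin of a loaded pack lies; axes as the tray. From it, in mm: sill 14 high, x -63 to -57. Hood (fixed grey roof over the far end): x +45 to +97, underside 28 and top 33 over the floor. Under it a copper contact plate, 36 wide, 3 to 23 over the floor, free face at x +51, pushed back up to 18 by 4 N (start) to 11 N (end).
- bay_2 (a point): Middle bay, same as bay_1. Between sill and hood only 102 mm is open, less than a pack's length, and a level pack cannot pass over the sill and under the hood: it goes in nose first, tipped nose down about 10 to 18 degrees, pushing the contact back some 10 to 14 mm until the heel clears the sill and can come down.
- bay_3 (a point): Right bay (-y), same as bay_1. Once let go, the contact's spring pushes a pack back until its heel meets the sill, and so keeps it in.
- tape_roll: Bystander: a roll of tape lying flat, 104 mm across, 48 mm high; origin at the centre of its underside.
- spray_bottle: Bystander: a white bottle with a yellow cap, 72 mm across, 190 mm high, standing; origin at the centre of its underside.
- carton: Bystander: a cardboard carton 150 x 100 x 70 mm (x, y, z); origin at the centre of its underside.

How it is judged:
By the outcome, as a careful person would: the job done as asked, in the order asked, and still so for the second after the job is handed in, with the robot touching nothing.
It also fails if it takes over 72 s, if anything falls off the work surface, if the arm or the gripper's body presses on something with over 40 N, if the wrist force passes 120 N, or if a joint passes its speed limit or range.

### The arm

A 6-joint arm with a two-finger parallel gripper is mounted at the origin on the work surface. World frame = base frame: x ahead of the robot, y to its left, z up, the work surface at z = 0. Lengths are in m, angles in rad, forces in N, time in s.
With the tool pointing down it reaches from about 0.25 to 0.85 m from the base axis. Payload 12.5 kg.
Tool frame: the origin (TCP) lies between the finger pads; the fingertips stand 19 mm ahead of it and the grasp point (between the pads) is the TCP; z points along the fingers, y is the line along which they close (so a half turn about z gives the same grasp; the last joint's range is limited). The gripper opens to 93 mm and grips with 3 to 60 N. Pads are 15 mm wide; open, the fingers measure 128 mm over their backs; the gripper's body (75 mm by 188 mm) begins 65 mm behind the grasp point.
Start: joints at [1.041, 0.351, 1.652, -0, 1.139, -0.085], TCP at [0.237, 0.496, 0.204] pointing down, gripper open.
Joint ranges: [-2.75, 2.75], [-0.79, 2.1], [0.01, 2.65], [-1.57, 4.71], [0.07, 3.14], [-2.87, 2.87]. Speed limits (rad/s): [2.22, 2.22, 2.79, 3.14, 3.14, 3.14].

### API

Orientations are given as a rotation vector (axis times angle).
In Python, from cell import readout, viewer, ticket gives the robot as it stands. The module is installed in compiled form; this text tells all that it offers.
- The arm moves only by the tool apply_moves, never from a script. Its argument "targets" is a list of rows, each an object with "turn": the turn, a rotation vector about the tool's x, y, z in units of 360 degrees (1.0 is 360 degrees), a list of three; "offset": the shift along the tool's x, y, z in units of 0.02 m (1.0 is 0.02 m), a list of three; "jaw": the opening, from 0 (shut) to 1 (fully open). A call has 1 to 12 rows; each row shifts and turns the commanded pose from where the row before left it, along the tool's axes as they then stand; what a row does not reach is not made up. A row lasts 1/12 s, in which the tool goes at most 41.7 mm and 7.16 degrees, less where a joint would pass 70% of its speed; a pose out of reach is approached as far as the arm can. A call with a number of a shift or a turn outside -1 to 1 is refused whole. A call with a gripper value outside its range is refused whole. The fingers move at their own pace and stop on an object; the grip force is fixed at half the most. Time passes only in rows, so rows that do not move let the fingers close. It gives the time, the measured TCP pose, the force, the opening and the grip force at its end, in the units of the state.
- readout.read_state(): the state, without advancing time (a new reading comes with each control period).
- viewer.capture(name): name is "scene" or "top" or "wrist"; returns (picture, depth): 420x560x3 uint8, red, green, blue; 420x560 float32, m along the optical axis (not along the pixel's ray), 0 where there is no reading.
- viewer.camera_params(name): a dict with "K" (3x3 intrinsics, pixels), "rvec" (rotation vector, rad) and "tvec" (3), from world to camera coordinates, as OpenCV has them; the wrist camera has in their place "hand_eye" (4x4, takes a point from camera to tool coordinates, whose origin is the TCP and whose axes are the flange's). Camera axes: x right, y down, z forward; pixel columns grow to the right and rows downward; lengths in m; the calibration is good to about 2 mm. A picture is of the moment at which its call begins: read the wrist's pose just before it. camera_params takes no time and is no camera call.
- ticket.hand_in(): hands the job in; it is judged then, once.
The state is a dict: "time_s": time; "qpos": joint angles; "qvel": joint speeds; "joint_efforts": joint torques, N m; "tcp_pos": TCP position; "ee_rot": TCP orientation; "ft_force": force on the tool from outside, world axes, zero at the start; "moment": the same for the moment, N m; "gripper_width": opening from 0.0 (shut) to 1.0 (fully open); "gripper_force": force on a finger pad.
Only numpy, scipy, OpenCV 4.12 (cv2) and the standard library are available. Lean on these libraries where they do the work, as an engineer would, in place of code of your own. Each camera call takes 0.05 s, during which the arm holds its last target. There are 200 camera calls.

## Working session

There is one attempt and no reset: what is moved stays moved. The work goes in short steps, Python scripts to look and compute and a tool call to move; the robot and the scene stay as the last step left them, time stands still between calls to the robot, and variables do not carry over. Pictures are saved under pics/ and viewed, at most 10 in all, crops included, and the job is handed in when it is done.

Besides the shell and the picture viewer there is one more tool, called by a JSON object that holds its "method" and its "body", one argument or row to a line. apply_moves: Moves the arm, as the interface text tells. Shifts and turns lie within -1 to 1; 1 stands for 0.02 m of shift or 360 degrees of turn. Its arguments: {"type":"object","properties":{"targets":{"type":"array","items":{"type":"object","properties":{"turn":{"type":"array","items":{"type":"number","minimum":-1,"maximum":1}},"offset":{"type":"array","items":{"type":"number","minimum":-1,"maximum":1}},"jaw":{"type":"number"}}}}},"required":["targets"]}

```bash
mkdir -p pics; cat > h.py <<'E'
import numpy as np, cv2
from cell import readout, viewer, ticket
from scipy.spatial.transform import Rotation as R
def cam(n):
    p=viewer.camera_params(n)
    if 'rvec' in p:
        Rm=cv2.Rodrigues(np.array(p['rvec'],float))[0]; t=np.array(p['tvec'],float).ravel()
        return np.array(p['K']),Rm.T,-Rm.T@t   # K, cam->world rot, centre
    s=readout.read_state(); T=np.array(p['hand_eye']); Rt=R.from_rotvec(s['ee_rot']).as_matrix()
    return np.array(p['K']),Rt@T[:3,:3],Rt@T[:3,3]+np.array(s['tcp_pos'])
def cloud(d,c):
    K,Rw,o=c; v,u=np.mgrid[:d.shape[0],:d.shape[1]]
    P=np.stack([(u-K[0,2])/K[0,0]*d,(v-K[1,2])/K[1,1]*d,d],-1)
    return P@Rw.T+o
def snap(n,f):
    c=cam(n); im,d=viewer.capture(n); cv2.imwrite(f'pics/{f}.png',im[...,::-1]); np.savez(f'pics/{f}.npz',im=im,d=d,P=cloud(d,c)); return im,d,c
E
python3 - <<'E'
from h import *
print(readout.read_state())
for n in('top','scene'):
    im,d,c=snap(n,n+'0'); print(n,c[2],c[1][:,2])
a=cv2.imread('pics/top0.png')
E
```

```text
{'time_s': 0.0, 'qpos': array([ 1.04138040e+00,  3.51225427e-01,  1.65240997e+00, -1.11315346e-05,
        1.13908597e+00, -8.45869136e-02]), 'qvel': array([ 0.00037202, -0.00106593,  0.00152022,  0.00066565,  0.00066791,
       -0.00088458]), 'joint_efforts': array([ 1.89387050e-03, -4.97310591e+01, -2.85270649e+01,  7.01024383e-02,
        2.54801859e-02, -6.11919586e-05]), 'tcp_pos': array([0.23646197, 0.49618484, 0.20301272]), 'ee_rot': array([-6.92908783e-01, -3.06388583e+00,  1.69469914e-03]), 'ft_force': array([ 0.90306743, -0.85976496,  0.9851793 ]), 'moment': array([ 0.00189456, -0.01952706,  0.02293544]), 'gripper_force': 0.0, 'gripper_width': 1.0002946525455476}
top [0.31081057 0.05191563 1.44134085] [ 0.18781281  0.02582628 -0.98186524]
scene [ 1.4440436  -0.39021884  0.99098747] [-0.63743528  0.33894933 -0.69194625]
```

View pics/top0.png

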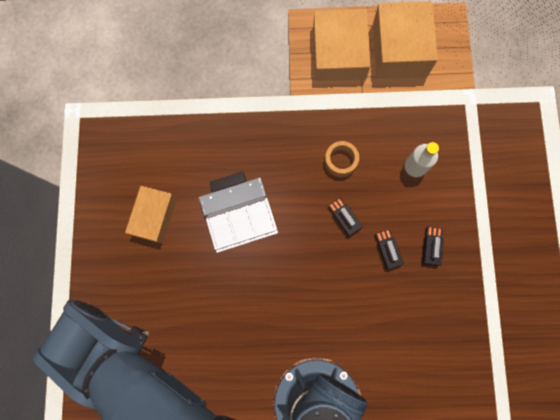

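View pics/scene0.png

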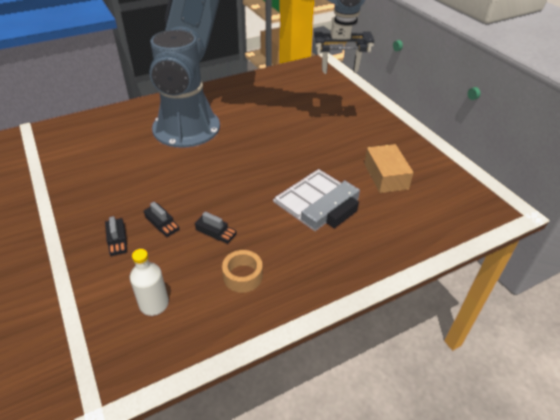

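Top view: packs at about (346,217), (389,250) and (433,247), tray at (240,212), carton (149,214), tape (342,159), bottle (422,160). The scene view confirms the noses (copper) point away from the robot.

```bash
python3 - <<'E'
from h import *
for n in('top0','scene0'):
    z=np.load(f'pics/{n}.npz'); P=z['P']; im=z['im'].astype(int); Z=P[...,2]
    roi=(P[...,0]>.3)&(P[...,0]<.85)&(P[...,1]>-.5)&(P[...,1]<.45)
    print(n,'bench z',np.median(Z[roi&(z['d']>0)]))
    # rib tops
    dark=(im.max(-1)<190)
    m=(roi&(Z>.05)&(Z<.068)&(P[...,1]<0)).astype(np.uint8)
    k,l,s,c=cv2.connectedComponentsWithStats(m)
    for i in range(1,k):
        if s[i,4]>15:
            q=P[l==i]; (cx,cy),wh,a=cv2.minAreaRect((q[:,:2]*1000).astype(np.float32)); print('rib',c[i].round(),s[i,4],q.mean(0).round(4),np.round((cx,cy,*wh,a),1))
    # packs whole
    m=(roi&(Z>.012)&(Z<.08)&(P[...,1]<.0)).astype(np.uint8)
    k,l,s,c=cv2.connectedComponentsWithStats(m)
    for i in range(1,k):
        if s[i,4]>40:
            q=P[l==i]; (cx,cy),wh,a=cv2.minAreaRect((q[:,:2]*1000).astype(np.float32)); print('obj',c[i].round(),s[i,4],q.mean(0).round(4),np.round((cx,cy,*wh,a),1))
    m=(roi&(Z>.028)&(Z<.048)&(P[...,1]>.0)&(P[...,1]<.34)).astype(np.uint8)
    k,l,s,c=cv2.connectedComponentsWithStats(m)
    for i in range(1,k):
        if s[i,4]>40:
            q=P[l==i]; (cx,cy),wh,a=cv2.minAreaRect((q[:,:2]*1000).astype(np.float32)); print('hood',c[i].round(),s[i,4],q.mean(0).round(4),np.round((cx,cy,*wh,a),1))
E
```

```text
top0 bench z 0.0013012993240584247
rib [340. 143.] 17 [ 0.772  -0.1006  0.0522] [ 772.6 -100.6   12.5   18.9    3.7]
rib [354. 152.] 22 [ 0.7426 -0.1438  0.052 ] [ 741.6 -144.4   37.    12.    19. ]
rib [414. 168.] 43 [ 0.6813 -0.3212  0.0592] [ 682.6 -324.5   63.    21.1   54.5]
rib [347. 216.] 102 [ 0.5403 -0.111   0.06  ] [ 540.7 -111.4   60.7   14.9   33.2]
rib [436. 247.] 114 [ 0.4412 -0.3661  0.0596] [ 441.9 -367.1   15.7   60.    81.9]
rib [392. 250.] 111 [ 0.4361 -0.236   0.0598] [ 436.  -236.9   58.7   15.2   16.2]
obj [342. 158.] 581 [ 0.7267 -0.1048  0.0427] [ 728.1 -104.6  101.2  102.7   86.8]
obj [413. 168.] 183 [ 0.6844 -0.3199  0.0478] [ 688.9 -322.8   69.3   29.2   42.2]
obj [345. 217.] 613 [ 0.5435 -0.1072  0.0341] [ 547.2 -107.2  113.5   51.    32.4]
obj [433. 246.] 671 [ 0.4458 -0.3648  0.0338] [ 450.  -368.6   53.3  114.4   80.5]
obj [389. 249.] 654 [ 0.4406 -0.233   0.0336] [ 443.8 -234.6  113.5   50.8   15.7]
hood [231. 193.] 1564 [0.6266 0.2395 0.0403] [633.9 241.4  95.8 197.8  16.3]
scene0 bench z 0.00017982044042441636
rib [158. 209.] 98 [ 0.4398 -0.2337  0.058 ] [ 436.9 -233.    60.2   16.8   15.8]
rib [212. 217.] 114 [ 0.5429 -0.109   0.0581] [ 542.4 -107.7   60.3   16.5   32.2]
rib [112. 225.] 93 [ 0.4462 -0.3643  0.0589] [ 443.8 -364.2   14.5   64.2   81. ]
rib [152. 298.] 129 [ 0.7315 -0.3387  0.059 ] [ 725.  -338.8   70.6   32.2   83.3]
obj [161. 218.] 604 [ 0.4518 -0.2338  0.0319] [ 443.1 -231.6  120.3   52.6   16.5]
obj [214. 226.] 667 [ 0.5541 -0.1085  0.0326] [ 549.4 -106.7  117.8   53.3   38.1]
obj [115. 234.] 637 [ 0.4575 -0.3654  0.0318] [ 450.  -365.4   50.8  117.4   80.5]
obj [242. 269.] 1035 [ 0.7344 -0.105   0.038 ] [ 729.9 -102.2  103.   105.6   22.3]
obj [153. 301.] 511 [ 0.7313 -0.3389  0.0469] [ 724.6 -338.4   70.6   33.3   84.5]
hood [333. 204.] 1358 [0.6339 0.2367 0.04  ] [633.1 246.1  98.9 207.1  16.2]
```

```bash
cat >> h.py <<'E'
def delta(pos,yaw,pitch=0):
    "yaw deg of tool x, pitch deg nose down; prints turn needed (units), offset (units) in present and in target axes"
    s=readout.read_state(); A=R.from_rotvec(s['ee_rot'])
    B=R.from_euler('z',yaw,degrees=True)*R.from_euler('y',pitch,degrees=True)*R.from_euler('x',180,degrees=True)
    d=np.array(pos)-s['tcp_pos']
    print('turn',np.round((A.inv()*B).as_rotvec()/2/np.pi,4),'off now',np.round(A.inv().apply(d)/.02,3),'off tgt',np.round(B.inv().apply(d)/.02,3))
E
python3 - <<'E'
from h import *
p=viewer.camera_params('wrist'); print(p['K'],p['hand_eye'])
delta((.58,.24,.33),16.3)
E
```

```text
[[303.5137193    0.         277.94572622]
 [  0.         303.5137193  210.42133931]
 [  0.           0.           1.        ]] [[ 2.76978768e-04 -9.64995436e-01 -2.62266529e-01  7.27291002e-02]
 [ 9.99999879e-01  3.74036704e-04 -3.20151328e-04 -1.05671180e-03]
 [ 4.07041879e-04 -2.62266409e-01  9.64995422e-01 -1.80258317e-01]
 [ 0.00000000e+00  0.00000000e+00  0.00000000e+00  1.00000000e+00]]
turn [-1.000e-04  2.000e-04  3.839e-01] off now [-21.017  -4.179  -6.344] off tgt [12.891 17.116 -6.346]
```

{"method": "apply_moves", "body": {
  "targets": [
    {"turn":[0,0,0.0192],"offset":[0,0,0],"jaw":1},
    {"turn":[0,0,0.0192],"offset":[0,0,0],"jaw":1},
    {"turn":[0,0,0.0192],"offset":[0,0,0],"jaw":1},
    {"turn":[0,0,0.0192],"offset":[0,0,0],"jaw":1},
    {"turn":[0,0,0.0192],"offset":[0,0,0],"jaw":1},
    {"turn":[0,0,0.0192],"offset":[0,0,0],"jaw":1},
    {"turn":[0,0,0.0192],"offset":[0,0,0],"jaw":1},
    {"turn":[0,0,0.0192],"offset":[0,0,0],"jaw":1},
    {"turn":[0,0,0.0192],"offset":[0,0,0],"jaw":1},
    {"turn":[0,0,0.0192],"offset":[0,0,0],"jaw":1}
  ]
}}

```text
time_s: 0.93
tcp_pos: [0.2365, 0.4963, 0.2032]
ee_rot: [2.315, 2.123, -0.001]
ft_force: [-0.1, -0.1, -0.4]
gripper_width: 0.999
gripper_force: 0.0
```

{"method": "apply_moves", "body": {
  "targets": [
    {"turn":[0,0,0.0192],"offset":[0,0,0],"jaw":1},
    {"turn":[0,0,0.0192],"offset":[0,0,0],"jaw":1},
    {"turn":[0,0,0.0192],"offset":[0,0,0],"jaw":1},
    {"turn":[0,0,0.0192],"offset":[0,0,0],"jaw":1},
    {"turn":[0,0,0.0192],"offset":[0,0,0],"jaw":1},
    {"turn":[0,0,0.0192],"offset":[0,0,0],"jaw":1},
    {"turn":[0,0,0.0192],"offset":[0,0,0],"jaw":1},
    {"turn":[0,0,0.0192],"offset":[0,0,0],"jaw":1},
    {"turn":[0,0,0.0192],"offset":[0,0,0],"jaw":1},
    {"turn":[0,0,0.0192],"offset":[0,0,0],"jaw":1}
  ]
}}

```text
time_s: 1.77
tcp_pos: [0.2365, 0.4963, 0.2032]
ee_rot: [3.111, 0.435, -0.001]
ft_force: [-0.1, -0.2, -0.1]
gripper_width: 1.003
gripper_force: 0.0
```

{"method": "apply_moves", "body": {
  "targets": [
    {"turn":[0,0,0],"offset":[0.7,0.98,0],"jaw":1},
    {"turn":[0,0,0],"offset":[0.7,0.98,0],"jaw":1},
    {"turn":[0,0,0],"offset":[0.7,0.98,0],"jaw":1},
    {"turn":[0,0,0],"offset":[0.7,0.98,0],"jaw":1},
    {"turn":[0,0,0],"offset":[0.7,0.98,0],"jaw":1},
    {"turn":[0,0,0],"offset":[0.7,0.98,0],"jaw":1},
    {"turn":[0,0,0],"offset":[0.7,0.98,0],"jaw":1},
    {"turn":[0,0,0],"offset":[0.7,0.98,0],"jaw":1},
    {"turn":[0,0,0],"offset":[0.7,0.98,0],"jaw":1}
  ]
}}

```text
time_s: 2.52
tcp_pos: [0.4077, 0.3615, 0.2033]
ee_rot: [3.11, 0.445, -0.001]
ft_force: [0.3, 0.8, 0.3]
gripper_width: 0.996
gripper_force: 0.0
```

{"method": "apply_moves", "body": {
  "targets": [
    {"turn":[0,0,0],"offset":[0.7,0.98,0],"jaw":1},
    {"turn":[0,0,0],"offset":[0.7,0.98,0],"jaw":1},
    {"turn":[0,0,0],"offset":[0.7,0.98,0],"jaw":1},
    {"turn":[0,0,0],"offset":[0.7,0.98,0],"jaw":1},
    {"turn":[0,0,0],"offset":[0.7,0.98,0],"jaw":1},
    {"turn":[0,0,0],"offset":[0.7,0.98,0],"jaw":1},
    {"turn":[0,0,0],"offset":[0.7,0.98,0],"jaw":1},
    {"turn":[0,0,0],"offset":[0.7,0.98,0],"jaw":1},
    {"turn":[0,0,0],"offset":[0.7,0.98,0],"jaw":1},
    {"turn":[0,0,0],"offset":[0,0,0],"jaw":1}
  ]
}}

```text
time_s: 3.35
tcp_pos: [0.5797, 0.2259, 0.2029]
ee_rot: [3.11, 0.441, 0.0]
ft_force: [-0.1, 0.3, -0.5]
gripper_width: 1.001
gripper_force: 0.0
```

```bash
python3 - <<'E'
from h import *
im,d,c=snap('wrist','w1'); delta((.58,.23,.2),16.3)
s=readout.read_state(); print(s['time_s'],s['qpos'].round(3),s['ft_force'])
E
```

```text
turn [ 0.      0.0001 -0.0004] off now [ 0.124 -0.114  0.142] off tgt [ 0.125 -0.114  0.142]
3.4 [ 0.299  0.482  1.456 -0.     1.205  1.588] [-1.14702221 -0.15690866 -0.38822061]
```

View pics/w1.png

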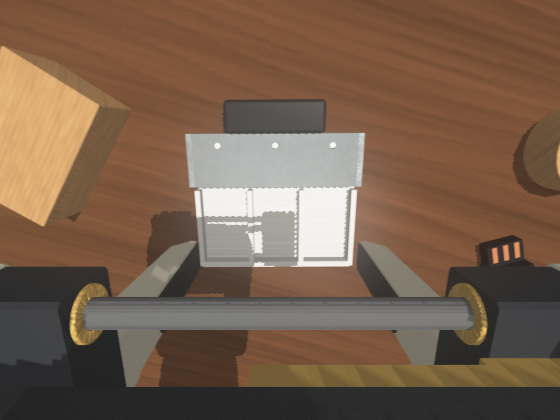

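The wrist view shows the whole tray: hood cols 187–363, rows 133–188, sill outer edge at row 267, fins at cols about 250 and 299. I'll measure the tray from it.

```bash
python3 - <<'E'
from h import *
z=np.load('pics/w1.npz'); P=z['P']; im=z['im'].astype(int); Z=P[...,2]; v,u=np.mgrid[:420,:560]
roi=(u>180)&(u<370)&(v>90)&(v<285)
def rect(m,n):
    k,l,s,c=cv2.connectedComponentsWithStats(m.astype(np.uint8)); i=1+np.argmax(s[1:,4]); q=P[l==i]
    r=cv2.minAreaRect((q[:,:2]*1000).astype(np.float32)); print(n,s[i,4],np.median(q[:,2]).round(4),np.round([*r[0],*r[1],r[2]],1)); return r
rect(roi&(abs(Z-.039)<.004)&(v>128),'hood')
rect(roi&(Z>.044),'box')
w=roi&(im.min(-1)>70)&(im.max(-1)-im.min(-1)<40)
rect(w&(Z>.003),'tray all')
a=np.deg2rad(16.3); ex=np.array([np.cos(a),np.sin(a)]); ey=np.array([-ex[1],ex[0]])
# profiles in frame yaw 16.3 about guess
o=np.array([.544,.217]); q=(P[...,:2]-o); X=q@ex*1000; Y=q@ey*1000
for lo,hi in((-50,-40),(0,10),(15,25)):
    m=roi&(X>lo)&(X<hi)&(abs(Y)<110); print(lo,[(b,round(float(np.median(Z[m&(abs(Y-b)<1.5)])*1000),1)) for b in range(-104,106,2) if (m&(abs(Y-b)<1.5)).sum()>0])
m=roi&(abs(Y-8)<20); print([(b,round(float(np.median(Z[m&(abs(X-b)<1)])*1000),1)) for b in range(-76,160,2) if (m&(abs(X-b)<1)).sum()>0])
E
```

```text
hood 9557 0.0381 [616.2 239.3  63.7 198.7  16.2]
box 1572 0.0446 [659.4 252.1  31.9 106.8  16.9]
tray all 24911 0.021 [573.9 226.8 209.1 198.8  16.4]
-50 [(-104, -1.0), (-98, 19.3), (-96, 19.5), (-94, 19.2), (-92, 10.5), (-90, 4.9), (-88, 4.9), (-86, 4.9), (-84, 4.8), (-82, 5.3), (-80, 5.4), (-78, 5.1), (-76, 5.0), (-74, 5.6), (-72, 4.9), (-70, 5.4), (-68, 4.7), (-66, 5.0), (-64, 5.0), (-62, 5.3), (-60, 4.8), (-58, 4.9), (-56, 5.0), (-54, 5.0), (-52, 4.9), (-50, 5.5), (-48, 5.3), (-46, 5.2), (-44, 4.8), (-42, 5.1), (-40, 5.0), (-38, 5.4), (-36, 5.1), (-34, 19.1), (-32, 18.9), (-30, 19.1), (-28, 18.4), (-26, 5.3), (-24, 5.4), (-22, 5.3), (-20, 5.6), (-18, 5.0), (-16, 5.4), (-14, 5.1), (-12, 4.9), (-10, 5.1), (-8, 4.8), (-6, 5.2), (-4, 5.1), (-2, 4.9), (0, 5.3), (2, 5.4), (4, 5.5), (6, 4.7), (8, 4.5), (10, 5.1), (12, 5.0), (14, 4.9), (16, 5.2), (18, 5.3), (20, 5.0), (22, 5.1), (24, 5.5), (26, 5.4), (28, 5.1), (30, 18.3), (32, 19.3), (34, 19.1), (36, 20.1), (38, 5.2), (40, 5.3), (42, 5.0), (44, 5.5), (46, 4.9), (48, 5.3), (50, 5.2), (52, 5.2), (54, 5.1), (56, 5.2), (58, 5.2), (60, 4.9),
[... 3188 characters left out ...]
9), (34, 5.1), (36, 5.1), (44, 38.0), (46, 38.2), (48, 38.1), (50, 37.9), (52, 38.4), (54, 38.1), (56, 37.9), (58, 37.9), (60, 38.5), (62, 38.1), (64, 38.1), (66, 37.9), (68, 38.4), (70, 38.2), (72, 38.0), (74, 38.0), (76, 38.0), (78, 38.1), (80, 38.2), (82, 38.1), (84, 38.0), (86, 38.1), (88, 38.4), (90, 38.2), (92, 38.4), (94, 38.1), (96, 38.1), (98, 38.2), (100, 37.9), (102, 38.1), (104, 40.7), (106, 43.4), (108, 383.2), (110, 44.1), (112, 43.9), (114, 44.2), (116, 44.0), (118, 44.1), (120, 44.2), (122, 44.1), (124, 44.1), (126, 44.0), (128, 44.1), (130, 44.2), (132, 44.1), (134, 44.0), (136, 43.3), (138, 41.4), (142, -0.5), (144, -1.0), (146, -0.9), (148, -0.8), (150, -0.8), (152, -3.0)]
```

```bash
python3 - <<'E'
from h import *
delta((.5415,-.1095,.14),32.7)
E
```

```text
turn [ 0.      0.0001 -0.046 ] off now [-6.442 15.656  3.149] off tgt [-10.639  13.171   3.142]
```

{"method": "apply_moves", "body": {
  "targets": [
    {"turn":[0,0,-0.0153],"offset":[0,0,0],"jaw":1},
    {"turn":[0,0,-0.0153],"offset":[0,0,0],"jaw":1},
    {"turn":[0,0,-0.0154],"offset":[0,0,0],"jaw":1},
    {"turn":[0,0,0],"offset":[-0.76,0.94,0.22],"jaw":1},
    {"turn":[0,0,0],"offset":[-0.76,0.94,0.22],"jaw":1},
    {"turn":[0,0,0],"offset":[-0.76,0.94,0.22],"jaw":1},
    {"turn":[0,0,0],"offset":[-0.76,0.94,0.22],"jaw":1},
    {"turn":[0,0,0],"offset":[-0.76,0.94,0.22],"jaw":1},
    {"turn":[0,0,0],"offset":[-0.76,0.94,0.22],"jaw":1},
    {"turn":[0,0,0],"offset":[-0.76,0.94,0.22],"jaw":1}
  ]
}}

```text
time_s: 4.23
tcp_pos: [0.5584, 0.0599, 0.1725]
ee_rot: [-3.013, -0.889, 0.001]
ft_force: [0.2, 0.4, 1.3]
gripper_width: 1.0
gripper_force: 0.0
```

{"method": "apply_moves", "body": {
  "targets": [
    {"turn":[0,0,0],"offset":[-0.76,0.94,0.22],"jaw":1},
    {"turn":[0,0,0],"offset":[-0.76,0.94,0.22],"jaw":1},
    {"turn":[0,0,0],"offset":[-0.76,0.94,0.22],"jaw":1},
    {"turn":[0,0,0],"offset":[-0.76,0.94,0.22],"jaw":1},
    {"turn":[0,0,0],"offset":[-0.76,0.94,0.22],"jaw":1},
    {"turn":[0,0,0],"offset":[-0.76,0.94,0.22],"jaw":1},
    {"turn":[0,0,0],"offset":[-0.76,0.94,0.22],"jaw":1},
    {"turn":[0,0,0],"offset":[0,0,0],"jaw":1}
  ]
}}

```text
time_s: 4.9
tcp_pos: [0.5402, -0.1102, 0.1411]
ee_rot: [-3.014, -0.885, 0.002]
ft_force: [0.7, -0.4, 0.7]
gripper_width: 0.997
gripper_force: 0.0
```

```bash
cat >> h.py <<'E'
def wrib(f):
    "all ribs seen by the wrist camera"
    im,d,c=snap('wrist',f); P=cloud(d,c); s=readout.read_state(); v=np.mgrid[:420,:560][0]
    m=((abs(P[...,2]-.0595)<.005)&(d>0)&(im.max(-1)-im.min(-1).astype(int)<40)).astype(np.uint8)
    k,l,st,ce=cv2.connectedComponentsWithStats(m)
    for i in range(1,k):
        if st[i,4]>150:
            q=P[l==i]; r=cv2.minAreaRect((q[:,:2]*1000).astype(np.float32)); print('rib',ce[i].round(),st[i,4],q[:,2].mean().round(4),np.round([*r[0],*r[1],r[2]],1))
E
python3 - <<'E'
from h import *
wrib('w2')
delta((.5415,-.1095,.053),32.7)
E
```

```text
rib [554. 203.] 420 0.0591 [ 679.3 -315.8   50.    11.1   45.3]
rib [276. 211.] 1016 0.0589 [ 537.8 -109.9   59.3   13.9   32.3]
rib [326. 348.] 493 0.0587 [ 440.9 -232.9   44.7   14.2   15.5]
turn [-0.0001  0.0001  0.0001] off now [0.02  0.064 4.424] off tgt [0.017 0.06  4.424]
```

View pics/w2.png

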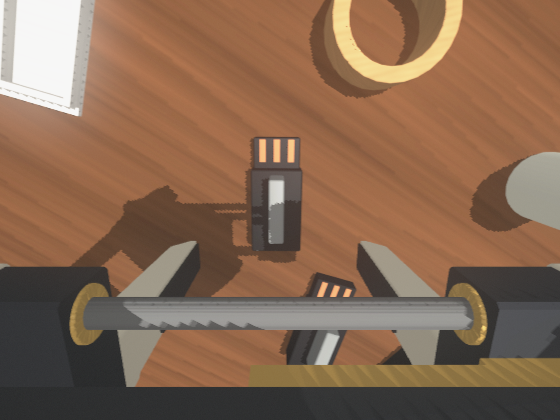

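Pack a's rib is centred at pixel (276,211), yaw 32.3°, nose up the image, with the jaws astride it and clear of everything.

{"method": "apply_moves", "body": {
  "targets": [
    {"turn":[0,0,0.0005],"offset":[-0.15,-0.02,0.8],"jaw":0.7},
    {"turn":[0,0,0],"offset":[0,0,0.8],"jaw":0.5},
    {"turn":[0,0,0],"offset":[0,0,0.8],"jaw":0.5},
    {"turn":[0,0,0],"offset":[0,0,0.8],"jaw":0.5},
    {"turn":[0,0,0],"offset":[0,0,0.8],"jaw":0.5},
    {"turn":[0,0,0],"offset":[0,0,0.4],"jaw":0.5},
    {"turn":[0,0,0],"offset":[0,0,0],"jaw":0.5},
    {"turn":[0,0,0],"offset":[0,0,0],"jaw":0},
    {"turn":[0,0,0],"offset":[0,0,0],"jaw":0},
    {"turn":[0,0,0],"offset":[0,0,0],"jaw":0},
    {"turn":[0,0,0],"offset":[0,0,0],"jaw":0},
    {"turn":[0,0,0],"offset":[0,0,0],"jaw":0}
  ]
}}

```text
time_s: 5.95
tcp_pos: [0.5388, -0.1094, 0.0545]
ee_rot: [3.014, 0.883, 0.001]
ft_force: [-0.8, 0.2, 0.4]
gripper_width: 0.194
gripper_force: 0.0
```

{"method": "apply_moves", "body": {
  "targets": [
    {"offset":[0,0,0],"turn":[0,0,0],"jaw":0},
    {"turn":[0,0,0],"offset":[0,0,0],"jaw":0},
    {"turn":[0,0,0],"offset":[0,0,0],"jaw":0}
  ]
}}

```text
time_s: 6.2
tcp_pos: [0.5386, -0.1094, 0.054]
ee_rot: [3.015, 0.883, 0.0]
ft_force: [0.7, 0.2, 0.8]
gripper_width: 0.012
gripper_force: 0.0
```

```bash
python3 - <<'E'
from h import *
s=readout.read_state(); print(s['gripper_width'],s['gripper_force'],s['tcp_pos'])
wrib('w3'); a=cv2.imread('pics/w3.png')
im,d,c=snap('scene','s3')
cv2.imwrite('pics/j3.png',np.vstack([a[60:],cv2.resize(im[150:300,60:300,::-1],(560,350))])[:, :][:600])
E
```

```text
0.011694376288268419 0.0 [ 0.53860226 -0.10942034  0.05401237]
rib [277. 226.] 1034 0.0588 [ 537.9 -109.9   59.8   14.    32.2]
```

View pics/j3.png

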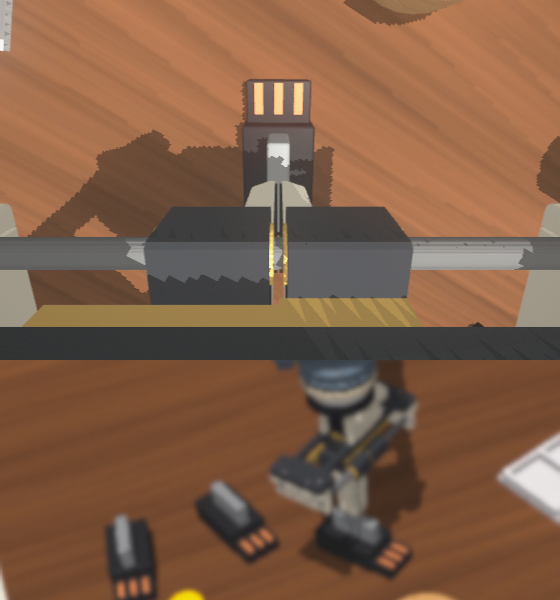

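The pack sits square under the closed fingers, but the rib (cols 267–290) is wider than the finger gap (cols 275–282), so the tips may be above the rib. I'll check the finger heights.

```bash
python3 - <<'E'
from h import *
for f in('w3','s3'):
    z=np.load(f'pics/{f}.npz'); P=z['P']; q=P-np.array([.5386,-.1094,0]); a=np.deg2rad(32.5)
    X=q[...,0]*np.cos(a)+q[...,1]*np.sin(a); Y=-q[...,0]*np.sin(a)+q[...,1]*np.cos(a)
    m=(abs(X)<.03)&(abs(Y)<.07)&(P[...,2]<.2)&(z['d']>0)
    for lo in range(0,200,10):
        k=m&(P[...,2]*1000>=lo)&(P[...,2]*1000<lo+10)
        if k.sum()>3: print(f,lo,k.sum(),'X',np.percentile(X[k]*1000,[2,98]).round(),'Y',np.percentile(Y[k]*1000,[2,98]).round())
z=np.load('pics/w3.npz'); print([(r,[int(x*1000) for x in z['P'][r,[255,268,278,290,300],2]]) for r in range(180,345,10)])
E
```

```text
w3 0 636 X [-29.  29.] Y [-69.  68.]
w3 20 161 X [-23.  29.] Y [-25.  25.]
w3 30 2681 X [-16.  29.] Y [-24.  24.]
w3 40 79 X [27. 29.] Y [-7.  6.]
w3 50 1003 X [-22.  29.] Y [-7.  7.]
w3 60 81 X [-13.  27.] Y [-6.  6.]
w3 70 275 X [6. 9.] Y [-13.  13.]
w3 80 412 X [6. 9.] Y [-15.  14.]
w3 90 509 X [6. 9.] Y [-15.  15.]
w3 100 229 X [6. 9.] Y [-15.  14.]
w3 110 120 X [6. 9.] Y [-3.  3.]
w3 120 67 X [-9.  7.] Y [-2.  1.]
w3 130 18 X [-10.  -7.] Y [-2.  2.]
w3 150 33 X [-1. 14.] Y [-2.  2.]
w3 160 6810 X [23. 30.] Y [-68.  67.]
w3 170 15014 X [20. 30.] Y [-60.  57.]
w3 180 18040 X [20. 23.] Y [-51.  50.]
w3 190 6605 X [21. 23.] Y [-49.  48.]
s3 0 220 X [-28.  29.] Y [-68.  68.]
s3 10 38 X [-27.  29.] Y [-27. -21.]
s3 20 58 X [-28.  29.] Y [-27.  19.]
s3 30 131 X [-27.  29.] Y [-25.  22.]
s3 40 37 X [-26.  29.] Y [-8. -0.]
s3 50 70 X [-27.  29.] Y [-9.  6.]
s3 60 24 X [-21.  26.] Y [-7.  6.]
s3 70 17 X [-4. 12.] Y [-13.  12.]
s3 80 20 X [-4. 12.] Y [-15.  11.]
s3 90 39 X [-6. 13.] Y [-17.  13.]
s3 100 30 X [-3. 13.] Y [-17.  16.]
s3 110 29 X [-2. 13.] Y [-18.  16.]
s3 120 17 X [-3. 12.] Y [-18.  -3.]
s3 130 8 X [-6. 12.] Y [-19. -10.]
s3 150 15 X [-25.  15.] Y [-32. -26.]
s3 160 41 X [-22.  29.] Y [-62.  56.]
s3 170 117 X [-17.  30.] Y [-56.  53.]
s3 180 103 X [-17.  27.] Y [-53.  66.]
s3 190 285 X [-22.  27.] Y [-69.  67.]
[(180, [17, 17, 15, 16, 17]), (190, [31, 31, 30, 31, 30]), (200, [31, 51, 51, 30, 30]), (210, [31, 59, 58, 30, 30]), (220, [29, 57, 59, 29, 30]), (230, [31, 58, 59, 30, 31]), (240, [30, 59, 58, 31, 32]), (250, [82, 82, 59, 82, 80]), (260, [93, 95, 58, 94, 94]), (270, [160, 160, 59, 159, 159]), (280, [165, 165, 59, 166, 164]), (290, [170, 169, 59, 170, 170]), (300, [174, 174, 166, 175, 174]), (310, [176, 176, 169, 176, 175]), (320, [176, 175, 170, 175, 175]), (330, [175, 177, 0, 175, 176]), (340, [175, 175, 0, 176, 175])]
```

```bash
python3 - <<'E'
from h import *
z=np.load('pics/w3.npz'); P=z['P']
for c in(250,258,266,292,300,308): print(c,[(r,int(P[r,c,2]*1e4)/10) for r in range(238,256)])
z=np.load('pics/w2.npz'); P=z['P']   # reported tcp z .141
for c in(180,186,192,198,362,368,374): print(c,[(r,int(P[r,c,2]*1e4)/10) for r in range(236,262,2)])
z=np.load('pics/s3.npz'); P=z['P']; q=P-np.array([.5386,-.1094,0]); a=np.deg2rad(32.5)
X=q[...,0]*np.cos(a)+q[...,1]*np.sin(a); Y=-q[...,0]*np.sin(a)+q[...,1]*np.cos(a)
m=(abs(X)<.016)&(abs(Y)<.02)&(abs(Y)>.0085)&(P[...,2]>.04)&(P[...,2]<.12); print(np.sort(P[m][:,2]*1000)[:15].round(1))
E
```

```text
250 [(238, 30.9), (239, 31.5), (240, 30.7), (241, 30.8), (242, 30.9), (243, 31.0), (244, 31.7), (245, 31.4), (246, 31.2), (247, 31.3), (248, 30.6), (249, 31.0), (250, 79.8), (251, 83.8), (252, 84.2), (253, 86.1), (254, 86.6), (255, 88.1)]
258 [(238, 31.1), (239, 30.4), (240, 31.2), (241, 30.5), (242, 31.9), (243, 31.9), (244, 31.8), (245, 75.3), (246, 76.1), (247, 77.6), (248, 79.2), (249, 80.4), (250, 82.0), (251, 83.8), (252, 84.8), (253, 86.4), (254, 87.7), (255, 89.9)]
266 [(238, 58.1), (239, 57.5), (240, 57.1), (241, 57.5), (242, 69.8), (243, 73.4), (244, 73.3), (245, 75.0), (246, 77.1), (247, 78.4), (248, 79.6), (249, 81.2), (250, 81.9), (251, 83.4), (252, 85.0), (253, 86.9), (254, 87.1), (255, 88.0)]
292 [(238, 30.4), (239, 30.5), (240, 31.2), (241, 31.3), (242, 30.7), (243, 71.3), (244, 73.4), (245, 74.6), (246, 76.0), (247, 77.4), (248, 79.5), (249, 80.6), (250, 82.5), (251, 83.3), (252, 84.9), (253, 86.8), (254, 87.5), (255, 90.3)]
300 [(238, 31.0), (239, 30.3), (240, 32.3), (241, 31.1), (242, 31.6), (243, 31.2), (244, 30.9), (245, 30.8), (246, 76.4), (247, 77.7), (248, 79.
[... 989 characters left out ...]
), (252, 156.2), (254, 155.3), (256, 156.7), (258, 157.3), (260, 157.4)]
362 [(236, -1.8), (238, -1.9), (240, 0.2), (242, 157.2), (244, 160.4), (246, 159.4), (248, 162.5), (250, 166.2), (252, 165.3), (254, 167.0), (256, 167.2), (258, 167.0), (260, 166.7)]
368 [(236, -1.4), (238, -2.4), (240, -0.7), (242, 157.7), (244, 160.3), (246, 163.3), (248, 166.4), (250, 169.9), (252, 172.0), (254, 172.2), (256, 173.3), (258, 177.2), (260, 178.1)]
374 [(236, -0.6), (238, -1.4), (240, -0.2), (242, -1.0), (244, 158.7), (246, 162.5), (248, 165.4), (250, 168.1), (252, 172.2), (254, 173.6), (256, 176.4), (258, 179.4), (260, 181.0)]
[55.3 74.3 77.7 78.  78.1 78.2 78.7 79.8 79.9 81.2 81.9 83.2 84.1 84.5
 85.2]
```

The fingertips stand about 16 mm behind the reported TCP rather than 19 mm ahead of it. The wrist and scene depth agree, so the reported TCP must go 35 mm lower. I'll open, lower and regrasp.

{"method": "apply_moves", "body": {
  "targets": [
    {"turn":[0,0,0],"offset":[-0.04,0,0],"jaw":0.5},
    {"turn":[0,0,0],"offset":[0,0,0],"jaw":0.5},
    {"turn":[0,0,0],"offset":[0,0,0],"jaw":0.5},
    {"turn":[0,0,0],"offset":[0,0,0],"jaw":0.5},
    {"turn":[0,0,0],"offset":[0,0,0.6],"jaw":0.5},
    {"turn":[0,0,0],"offset":[0,0,0.6],"jaw":0.5},
    {"turn":[0,0,0],"offset":[0,0,0.4],"jaw":0.5},
    {"turn":[0,0,0],"offset":[0,0,0],"jaw":0.5}
  ]
}}

```text
time_s: 6.97
tcp_pos: [0.5365, -0.1094, 0.0194]
ee_rot: [-3.013, -0.883, 0.005]
ft_force: [0.1, 0.4, 0.2]
gripper_width: 0.49
gripper_force: 0.0
```

{"method": "apply_moves", "body": {
  "targets": [
    {"turn":[0,0,0],"offset":[0,0,0.1],"jaw":0.5},
    {"turn":[0,0,0],"offset":[0,0,0],"jaw":0.5}
  ]
}}

```text
time_s: 7.13
tcp_pos: [0.5378, -0.1098, 0.0196]
ee_rot: [-3.015, -0.883, 0.001]
ft_force: [-0.0, 0.6, 0.0]
gripper_width: 0.5
gripper_force: 0.0
```

{"method": "apply_moves", "body": {
  "targets": [
    {"turn":[0,0,0],"offset":[0,0,0],"jaw":0},
    {"turn":[0,0,0],"offset":[0,0,0],"jaw":0},
    {"turn":[0,0,0],"offset":[0,0,0],"jaw":0},
    {"turn":[0,0,0],"offset":[0,0,0],"jaw":0},
    {"turn":[0,0,0],"offset":[0,0,0],"jaw":0},
    {"turn":[0,0,0],"offset":[0,0,0],"jaw":0}
  ]
}}

```text
time_s: 7.63
tcp_pos: [0.5379, -0.1098, 0.02]
ee_rot: [3.015, 0.883, 0.0]
ft_force: [-1.4, 0.0, 2.1]
gripper_width: 0.149
gripper_force: 30.0
```

```bash
cat >> h.py <<'E'
from scipy.linalg import fractional_matrix_power as fmp
YAW=16.3; B2=np.array([.5428,.2177,.006])
def rows(T,n,name=''):
    D=fmp(T,1/n).real; print(name,n,'rows: turn',np.round(R.from_matrix(D[:3,:3]).as_rotvec()/2/np.pi,4).tolist(),'offset',np.round(D[:3,3]/.02,3).tolist())
def H(Rm,p): M=np.eye(4); M[:3,:3]=Rm; M[:3,3]=p; return M
def now(): s=readout.read_state(); return H(R.from_rotvec(s['ee_rot']).as_matrix(),s['tcp_pos'])
def tool(bay,tipx,tipz,pitch,tcp=(-.008,0,.020)):
    "tool pose that puts the nose's lower edge (pack 57,0,0) at tipx,tipz (mm, bay frame)"
    T=H(R.from_euler('z',YAW,degrees=True).as_matrix(),B2)@H(np.eye(3),[0,(2-bay)*.064,0])
    Pk=H(R.from_euler('y',pitch,degrees=True).as_matrix(),[tipx/1e3,0,tipz/1e3])@H(np.eye(3),[-.057,0,0])
    return T@Pk@H(np.diag([1.,-1,-1]),tcp)
def plan(bay,start,tcp=(-.008,0,.020),n=(20,6,4,8)):
    ps=[start]+[tool(bay,*a,tcp) for a in((34,55,14),(34,4,14),(58.5,3,14),(62,0,0))]
    for i in range(4): rows(np.linalg.inv(ps[i])@ps[i+1],n[i],'P%d'%i)
def where(bay,tcp=(-.008,0,.020)):
    "pack pose in bay frame from measured tool pose"
    T=H(R.from_euler('z',YAW,degrees=True).as_matrix(),B2)@H(np.eye(3),[0,(2-bay)*.064,0])
    M=np.linalg.inv(T)@now()@np.linalg.inv(H(np.diag([1.,-1,-1]),tcp)); e=R.from_matrix(M[:3,:3]).as_euler('ZYX',degrees=True)
    print('origin',(M[:3,3]*1e3).round(1),'yaw,pitch,roll',e.round(2),'tip',((M@[.057,0,0,1])[:3]*1e3).round(1))
E
python3 - <<'E'
from h import *
up=now()@H(np.eye(3),[0,0,-.08])
plan(1,up,n=(22,6,4,8))
E
```

```text
P0 22 rows: turn [0.0003, -0.0018, 0.0021] offset [0.291, -0.825, -0.02]
P1 6 rows: turn [0.0, -0.0, -0.0] offset [0.103, 0.0, 0.412]
P2 4 rows: turn [0.0, -0.0, -0.0] offset [0.3, -0.0, -0.062]
P3 8 rows: turn [0.0, 0.0049, 0.0] offset [-0.005, 0.0, 0.115]
```

{"method": "apply_moves", "body": {
  "targets": [
    {"turn":[0,0,0],"offset":[0,0,-1],"jaw":0},
    {"turn":[0,0,0],"offset":[0,0,-1],"jaw":0},
    {"turn":[0,0,0],"offset":[0,0,-1],"jaw":0},
    {"turn":[0,0,0],"offset":[0,0,-1],"jaw":0},
    {"turn":[0.0003,-0.0018,0.0021],"offset":[0.29,-0.825,-0.02],"jaw":0},
    {"turn":[0.0003,-0.0018,0.0021],"offset":[0.29,-0.825,-0.02],"jaw":0},
    {"turn":[0.0003,-0.0018,0.0021],"offset":[0.29,-0.825,-0.02],"jaw":0},
    {"turn":[0.0003,-0.0018,0.0021],"offset":[0.29,-0.825,-0.02],"jaw":0}
  ]
}}

```text
time_s: 8.3
tcp_pos: [0.5226, -0.0407, 0.1012]
ee_rot: [3.031, 0.8, -0.073]
ft_force: [-0.1, -0.6, -2.7]
gripper_width: 0.151
gripper_force: 30.0
```

{"method": "apply_moves", "body": {
  "targets": [
    {"turn":[0.0003,-0.0018,0.0021],"offset":[0.29,-0.825,-0.02],"jaw":0},
    {"turn":[0.0003,-0.0018,0.0021],"offset":[0.29,-0.825,-0.02],"jaw":0},
    {"turn":[0.0003,-0.0018,0.0021],"offset":[0.29,-0.825,-0.02],"jaw":0},
    {"turn":[0.0003,-0.0018,0.0021],"offset":[0.29,-0.825,-0.02],"jaw":0},
    {"turn":[0.0003,-0.0018,0.0021],"offset":[0.29,-0.825,-0.02],"jaw":0},
    {"turn":[0.0003,-0.0018,0.0021],"offset":[0.29,-0.825,-0.02],"jaw":0},
    {"turn":[0.0003,-0.0018,0.0021],"offset":[0.29,-0.825,-0.02],"jaw":0},
    {"turn":[0.0003,-0.0018,0.0021],"offset":[0.29,-0.825,-0.02],"jaw":0},
    {"turn":[0.0003,-0.0018,0.0021],"offset":[0.29,-0.825,-0.02],"jaw":0}
  ]
}}

```text
time_s: 9.05
tcp_pos: [0.5031, 0.1155, 0.1014]
ee_rot: [3.054, 0.615, -0.232]
ft_force: [0.8, -0.9, -2.1]
gripper_width: 0.151
gripper_force: 30.0
```

{"method": "apply_moves", "body": {
  "targets": [
    {"turn":[0.0003,-0.0018,0.0021],"offset":[0.29,-0.825,-0.02],"jaw":0},
    {"turn":[0.0003,-0.0018,0.0021],"offset":[0.29,-0.825,-0.02],"jaw":0},
    {"turn":[0.0003,-0.0018,0.0021],"offset":[0.29,-0.825,-0.02],"jaw":0},
    {"turn":[0.0003,-0.0018,0.0021],"offset":[0.29,-0.825,-0.02],"jaw":0},
    {"turn":[0.0003,-0.0018,0.0021],"offset":[0.29,-0.825,-0.02],"jaw":0},
    {"turn":[0.0003,-0.0018,0.0021],"offset":[0.29,-0.825,-0.02],"jaw":0},
    {"turn":[0.0003,-0.0018,0.0021],"offset":[0.29,-0.825,-0.02],"jaw":0},
    {"turn":[0.0003,-0.0018,0.0021],"offset":[0.29,-0.825,-0.02],"jaw":0},
    {"turn":[0.0003,-0.0018,0.0021],"offset":[0.29,-0.825,-0.02],"jaw":0},
    {"turn":[0,0,0],"offset":[0,0,0],"jaw":0},
    {"turn":[0,0,0],"offset":[0,0,0],"jaw":0}
  ]
}}

```text
time_s: 9.97
tcp_pos: [0.502, 0.2722, 0.0959]
ee_rot: [3.057, 0.43, -0.388]
ft_force: [0.3, 0.2, -1.5]
gripper_width: 0.146
gripper_force: 30.0
```

```bash
python3 - <<'E'
from h import *
where(1); plan(1,now(),n=(2,6,4,8)); im,d,c=snap('wrist','w4')
E
```

```text
origin [-21.1  -0.1  68.6] yaw,pitch,roll [-0.25 14.43  0.27] tip [34.1 -0.4 54.3]
P0 2 rows: turn [-0.0005, 0.0006, -0.0003] offset [-0.01, -0.006, -0.003]
P1 6 rows: turn [0.0, -0.0, -0.0] offset [0.103, 0.0, 0.412]
P2 4 rows: turn [0.0, -0.0, -0.0] offset [0.3, -0.0, -0.062]
P3 8 rows: turn [0.0, 0.0049, 0.0] offset [-0.005, 0.0, 0.115]
```

View pics/w4.png

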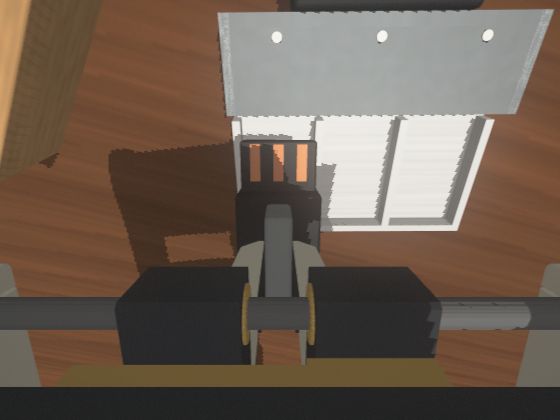

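The pack is held square with its tongue (copper at rows 143–182) over the left bay, hood ahead, carton clear to the left. I'll descend and push the nose in.

{"method": "apply_moves", "body": {
  "targets": [
    {"turn":[-0.0005,0.0006,-0.0003],"offset":[0,0,0],"jaw":0},
    {"turn":[-0.0005,0.0006,-0.0003],"offset":[0,0,0],"jaw":0},
    {"turn":[0,0,0],"offset":[0.1,0,0.41],"jaw":0},
    {"turn":[0,0,0],"offset":[0.1,0,0.41],"jaw":0},
    {"turn":[0,0,0],"offset":[0.1,0,0.41],"jaw":0},
    {"turn":[0,0,0],"offset":[0.1,0,0.41],"jaw":0},
    {"turn":[0,0,0],"offset":[0.1,0,0.41],"jaw":0},
    {"turn":[0,0,0],"offset":[0.1,0,0.41],"jaw":0},
    {"turn":[0,0,0],"offset":[0,0,0],"jaw":0}
  ]
}}

```text
time_s: 10.77
tcp_pos: [0.5011, 0.2715, 0.0438]
ee_rot: [3.052, 0.434, -0.378]
ft_force: [0.0, -0.1, -2.7]
gripper_width: 0.148
gripper_force: 30.0
```

```bash
python3 - <<'E'
from h import *
where(1); plan(1,tool(1,34,4,14),n=(2,1,4,8)); print(readout.read_state()['ft_force'])
E
```

```text
origin [-22.   -0.7  16.4] yaw,pitch,roll [-0.12 14.13 -0.04] tip [33.2 -0.8  2.5]
P0 2 rows: turn [0.0, -0.0, -0.0] offset [-0.308, 0.0, -1.237]
P1 1 rows: turn [0.0, -0.0, -0.0] offset [0.617, 0.0, 2.474]
P2 4 rows: turn [0.0, -0.0, -0.0] offset [0.3, -0.0, -0.062]
P3 8 rows: turn [0.0, 0.0049, 0.0] offset [-0.005, 0.0, 0.115]
[ 0.02237308 -0.07302664 -2.74387515]
```

{"method": "apply_moves", "body": {
  "targets": [
    {"turn":[0,0,0],"offset":[0.3,0,-0.06],"jaw":0},
    {"turn":[0,0,0],"offset":[0.3,0,-0.06],"jaw":0},
    {"turn":[0,0,0],"offset":[0.3,0,-0.06],"jaw":0},
    {"turn":[0,0,0],"offset":[0.3,0,-0.06],"jaw":0},
    {"turn":[0,0,0],"offset":[0,0,0],"jaw":0}
  ]
}}

```text
time_s: 11.18
tcp_pos: [0.5255, 0.2787, 0.0451]
ee_rot: [3.053, 0.434, -0.378]
ft_force: [-9.0, -2.5, 3.3]
gripper_width: 0.148
gripper_force: 30.0
```

```bash
python3 - <<'E'
from h import *
where(1); print(readout.read_state()['ft_force'])
E
```

```text
origin [ 3.4 -0.6 17.7] yaw,pitch,roll [-0.11 14.12 -0.02] tip [58.7 -0.7  3.8]
[-8.99984973 -2.52467279  3.2773287 ]
```

{"method": "apply_moves", "body": {
  "targets": [
    {"turn":[0,0.0049,0],"offset":[0,0,0.12],"jaw":0},
    {"turn":[0,0.0049,0],"offset":[0,0,0.12],"jaw":0},
    {"turn":[0,0.0049,0],"offset":[0,0,0.12],"jaw":0},
    {"turn":[0,0.0049,0],"offset":[0,0,0.12],"jaw":0},
    {"turn":[0,0.0049,0],"offset":[0,0,0.12],"jaw":0},
    {"turn":[0,0.0049,0],"offset":[0,0,0.12],"jaw":0},
    {"turn":[0,0.0049,0],"offset":[0,0,0.12],"jaw":0},
    {"turn":[0,0.0049,0],"offset":[0,0,0.11],"jaw":0},
    {"turn":[0,0,0],"offset":[0,0,0],"jaw":0}
  ]
}}

```text
time_s: 11.93
tcp_pos: [0.5218, 0.2776, 0.0261]
ee_rot: [3.11, 0.443, 0.002]
ft_force: [-7.9, -2.7, 2.0]
gripper_width: 0.151
gripper_force: 30.0
```

```bash
python3 - <<'E'
from h import *
where(1); print(readout.read_state()['ft_force'])
im,d,c=snap('wrist','w5'); P=cloud(d,c)
T=H(R.from_euler('z',YAW,degrees=True).as_matrix(),B2)@H(np.eye(3),[0,.064,0]); q=(P-T[:3,3])@T[:3,:3]*1e3
m=(d>0)&(abs(q[...,1])<22)&(q[...,2]<40)
for x in range(-70,50,6):
    k=m&(abs(q[...,0]-x)<3)&(abs(q[...,1])>10)
    if k.sum()>4: print(x,k.sum(),np.median(q[k][:,2]).round(1))
E
```

```text
origin [ 4.7 -0.6  0.1] yaw,pitch,roll [-0.08 -0.05 -0.05] tip [61.7 -0.7  0.1]
[-7.85597797 -2.7286219   1.95206888]
2 217 31.3
8 404 31.2
14 403 31.2
20 420 31.1
26 420 31.1
32 596 21.1
38 388 17.3
44 290 31.9
```

The pack is level (top 31.2 mm over the floor along its length) and 4.7 mm forward of seat, as planned. I'll release, rise and go to the next pack.

{"method": "apply_moves", "body": {
  "targets": [
    {"turn":[0,0,0],"offset":[0,0,0],"jaw":0.4},
    {"turn":[0,0,0],"offset":[0,0,0],"jaw":0.4},
    {"turn":[0,0,0],"offset":[0,0,0],"jaw":0.4},
    {"turn":[0,0,0],"offset":[0,0,0],"jaw":0.4},
    {"turn":[0,0,0],"offset":[0,0,-0.5],"jaw":0.4},
    {"turn":[0,0,0],"offset":[0,0,-1],"jaw":0.4},
    {"turn":[0,0,0],"offset":[0,0,-1],"jaw":0.4},
    {"turn":[0,0,0],"offset":[0,0,-1],"jaw":0.4},
    {"turn":[0,0,0],"offset":[0,0,0],"jaw":0.4}
  ]
}}

```text
time_s: 12.73
tcp_pos: [0.525, 0.2789, 0.1005]
ee_rot: [-3.109, -0.442, -0.014]
ft_force: [0.2, 0.0, 0.7]
gripper_width: 0.402
gripper_force: 0.0
```

```bash
cat >> h.py <<'E'
def bayrib(f):
    im,d,c=snap('wrist',f); P=cloud(d,c); T=H(R.from_euler('z',YAW,degrees=True).as_matrix(),B2); q=(P-T[:3,3])@T[:3,:3]*1e3
    for b in(1,2,3):
        y=q[...,1]-(2-b)*64; m=(d>0)&(abs(y)<30)&(abs(q[...,2]-59)<4)&(q[...,0]>-60)&(q[...,0]<40)&(im.max(-1)-im.min(-1).astype(int)<40)
        if m.sum()>80:
            g=np.stack([q[...,0][m],y[m]],-1).astype(np.float32); r=cv2.minAreaRect(g); k=(d>0)&(abs(y)<20)&(abs(y)>11)&(q[...,0]>-50)&(q[...,0]<22)&(q[...,2]<45)
            A=np.c_[q[...,0][k],np.ones(k.sum())]; s=np.linalg.lstsq(A,q[...,2][k],rcond=None)[0]
            print('bay',b,'rib (want centre -8,0)',np.round([*r[0],*r[1],r[2]],1),'z',np.median(q[...,2][m]).round(1),'body top slope deg',np.degrees(s[0]).round(2),'z',s[1].round(1))
E
python3 - <<'E'
from h import *
bayrib('w6')
E
```

```text
bay 1 rib (want centre -8,0) [-8.4 -1.1 59.9 13.7  0.4] z 59.0 body top slope deg -0.01 z 31.2
```

View pics/w6.png

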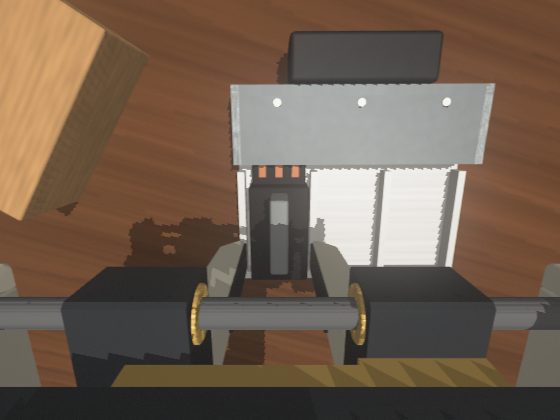

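Pack a is seated in bay 1 (rib centre −8.4, flat, tongue under the hood at rows 165–178). Going to pack b.

{"method": "apply_moves", "body": {
  "targets": [
    {"turn":[0,0,0],"offset":[-0.48,0.975,-0.08],"jaw":0.5},
    {"turn":[0,0,0],"offset":[-0.48,0.975,-0.08],"jaw":0.5},
    {"turn":[0,0,0],"offset":[-0.48,0.975,-0.08],"jaw":0.5},
    {"turn":[0,0,0],"offset":[-0.48,0.975,-0.08],"jaw":0.5},
    {"turn":[0,0,0],"offset":[-0.48,0.975,-0.08],"jaw":0.5},
    {"turn":[0,0,0],"offset":[-0.48,0.975,-0.08],"jaw":0.5},
    {"turn":[0,0,0],"offset":[-0.48,0.975,-0.08],"jaw":0.5},
    {"turn":[0,0,0],"offset":[-0.48,0.975,-0.08],"jaw":0.5},
    {"turn":[0,0,0],"offset":[-0.48,0.975,-0.08],"jaw":0.5},
    {"turn":[0,0,0],"offset":[-0.48,0.975,-0.08],"jaw":0.5},
    {"turn":[0,0,0],"offset":[-0.48,0.975,-0.08],"jaw":0.5},
    {"turn":[0,0,0],"offset":[-0.48,0.975,-0.08],"jaw":0.5}
  ]
}}

```text
time_s: 13.78
tcp_pos: [0.4768, 0.0201, 0.1144]
ee_rot: [-3.11, -0.443, -0.002]
ft_force: [0.1, -0.5, 0.3]
gripper_width: 0.503
gripper_force: 0.0
```

{"method": "apply_moves", "body": {
  "targets": [
    {"turn":[0,0,0],"offset":[-0.48,0.975,-0.08],"jaw":0.5},
    {"turn":[0,0,0],"offset":[-0.48,0.975,-0.08],"jaw":0.5},
    {"turn":[0,0,0],"offset":[-0.48,0.975,-0.08],"jaw":0.5},
    {"turn":[0,0,0],"offset":[-0.48,0.975,-0.08],"jaw":0.5},
    {"turn":[0,0,0],"offset":[-0.48,0.975,-0.08],"jaw":0.5},
    {"turn":[0,0,0],"offset":[-0.48,0.975,-0.08],"jaw":0.5},
    {"turn":[0,0,0],"offset":[-0.48,0.975,-0.08],"jaw":0.5},
    {"turn":[0,0,0],"offset":[-0.48,0.975,-0.08],"jaw":0.5},
    {"turn":[0,0,0],"offset":[-0.48,0.975,-0.08],"jaw":0.5},
    {"turn":[0,0,0],"offset":[-0.48,0.975,-0.08],"jaw":0.5},
    {"turn":[0,0,0],"offset":[-0.48,0.975,-0.08],"jaw":0.5},
    {"turn":[0,0,0],"offset":[-0.48,0.975,-0.08],"jaw":0.5}
  ]
}}

```text
time_s: 14.78
tcp_pos: [0.4314, -0.2366, 0.1334]
ee_rot: [-3.11, -0.442, -0.003]
ft_force: [0.5, -0.2, -0.0]
gripper_width: 0.501
gripper_force: 0.0
```

{"method": "apply_moves", "body": {
  "targets": [
    {"turn":[0,0,0],"offset":[0,0,0],"jaw":0.5},
    {"turn":[0,0,0],"offset":[0,0,0],"jaw":0.5}
  ]
}}

```text
time_s: 14.95
tcp_pos: [0.4316, -0.2361, 0.1333]
ee_rot: [-3.11, -0.44, -0.003]
ft_force: [-0.0, 0.4, -0.1]
gripper_width: 0.501
gripper_force: 0.0
```

```bash
python3 - <<'E'
from h import *
wrib('w7'); delta((.434,-.235,.02),16)
E
```

```text
rib [277. 210.] 1080 0.0588 [ 433.2 -235.5   59.6   13.9   15.7]
rib [419. 241.] 1002 0.0587 [ 439.6 -365.9   15.1   57.9   80.4]
turn [-0.0001 -0.0003  0.0004] off now [0.103 0.018 5.667] off tgt [0.114 0.014 5.667]
```

{"method": "apply_moves", "body": {
  "targets": [
    {"turn":[0,0,0.001],"offset":[0.085,0,0.9],"jaw":0.5},
    {"turn":[0,0,0],"offset":[0,0,0.9],"jaw":0.5},
    {"turn":[0,0,0],"offset":[0,0,0.9],"jaw":0.5},
    {"turn":[0,0,0],"offset":[0,0,0.9],"jaw":0.5},
    {"turn":[0,0,0],"offset":[0,0,0.9],"jaw":0.5},
    {"turn":[0,0,0],"offset":[0,0,0.7],"jaw":0.5},
    {"turn":[0,0,0],"offset":[0,0,0.46],"jaw":0.5},
    {"turn":[0,0,0],"offset":[0,0,0],"jaw":0.5},
    {"turn":[0,0,0],"offset":[0,0,0],"jaw":0.5}
  ]
}}

```text
time_s: 15.75
tcp_pos: [0.4341, -0.2347, 0.0207]
ee_rot: [-3.111, -0.434, -0.003]
ft_force: [-0.8, -0.0, -0.2]
gripper_width: 0.501
gripper_force: 0.0
```

{"method": "apply_moves", "body": {
  "targets": [
    {"turn":[0,0,0],"offset":[0,0,0],"jaw":0},
    {"turn":[0,0,0],"offset":[0,0,0],"jaw":0},
    {"turn":[0,0,0],"offset":[0,0,0],"jaw":0},
    {"turn":[0,0,0],"offset":[0,0,0],"jaw":0},
    {"turn":[0,0,0],"offset":[0,0,0],"jaw":0},
    {"turn":[0,0,0],"offset":[0,0,0],"jaw":0}
  ]
}}

```text
time_s: 16.25
tcp_pos: [0.4339, -0.2352, 0.0209]
ee_rot: [-3.112, -0.433, -0.004]
ft_force: [-1.1, 1.7, 0.6]
gripper_width: 0.148
gripper_force: 30.0
```

```bash
python3 - <<'E'
from h import *
N=now(); rib=np.array([.4332,-.2355,0]); rel=N[:3,:3].T@(N[:3,3]-rib); print('tcp-rib mm (tool)',(rel*1e3).round(1),'yaw',np.degrees(np.arctan2(N[1,0],N[0,0])).round(2))
up=now()@H(np.eye(3),[0,0,-.08])
plan(2,up,tcp=(-.008+rel[0],0,N[2,3]),n=(24,6,4,8))
E
```

```text
tcp-rib mm (tool) [  0.8  -0.1 -20.9] yaw 15.83
P0 24 rows: turn [-0.0, -0.0016, -0.0001] offset [0.43, -0.844, -0.042]
P1 6 rows: turn [0.0, -0.0, -0.0] offset [0.103, -0.0, 0.412]
P2 4 rows: turn [0.0, -0.0, -0.0] offset [0.3, 0.0, -0.062]
P3 8 rows: turn [0.0, 0.0049, 0.0] offset [-0.006, -0.0, 0.114]
```

{"method": "apply_moves", "body": {
  "targets": [
    {"turn":[0,0,0],"offset":[0,0,-1],"jaw":0},
    {"turn":[0,0,0],"offset":[0,0,-1],"jaw":0},
    {"turn":[0,0,0],"offset":[0,0,-1],"jaw":0},
    {"turn":[0,0,0],"offset":[0,0,-1],"jaw":0},
    {"turn":[0,-0.0016,-0.0001],"offset":[0.43,-0.845,-0.04],"jaw":0},
    {"turn":[0,-0.0016,-0.0001],"offset":[0.43,-0.845,-0.04],"jaw":0},
    {"turn":[0,-0.0016,-0.0001],"offset":[0.43,-0.845,-0.04],"jaw":0},
    {"turn":[0,-0.0016,-0.0001],"offset":[0.43,-0.845,-0.04],"jaw":0},
    {"turn":[0,-0.0016,-0.0001],"offset":[0.43,-0.845,-0.04],"jaw":0},
    {"turn":[0,-0.0016,-0.0001],"offset":[0.43,-0.845,-0.04],"jaw":0},
    {"turn":[0,-0.0016,-0.0001],"offset":[0.43,-0.845,-0.04],"jaw":0},
    {"turn":[0,-0.0016,-0.0001],"offset":[0.43,-0.845,-0.04],"jaw":0}
  ]
}}

```text
time_s: 17.25
tcp_pos: [0.4627, -0.0853, 0.1046]
ee_rot: [3.097, 0.439, -0.122]
ft_force: [0.2, -0.7, -3.3]
gripper_width: 0.148
gripper_force: 30.0
```

{"method": "apply_moves", "body": {
  "targets": [
    {"turn":[0,-0.0016,-0.0001],"offset":[0.43,-0.845,-0.04],"jaw":0},
    {"turn":[0,-0.0016,-0.0001],"offset":[0.43,-0.845,-0.04],"jaw":0},
    {"turn":[0,-0.0016,-0.0001],"offset":[0.43,-0.845,-0.04],"jaw":0},
    {"turn":[0,-0.0016,-0.0001],"offset":[0.43,-0.845,-0.04],"jaw":0},
    {"turn":[0,-0.0016,-0.0001],"offset":[0.43,-0.845,-0.04],"jaw":0},
    {"turn":[0,-0.0016,-0.0001],"offset":[0.43,-0.845,-0.04],"jaw":0},
    {"turn":[0,-0.0016,-0.0001],"offset":[0.43,-0.845,-0.04],"jaw":0},
    {"turn":[0,-0.0016,-0.0001],"offset":[0.43,-0.845,-0.04],"jaw":0}
  ]
}}

```text
time_s: 17.92
tcp_pos: [0.4912, 0.0637, 0.1032]
ee_rot: [3.078, 0.444, -0.246]
ft_force: [0.2, 0.5, -3.4]
gripper_width: 0.148
gripper_force: 30.0
```

{"method": "apply_moves", "body": {
  "targets": [
    {"turn":[0,-0.0016,-0.0001],"offset":[0.43,-0.845,-0.04],"jaw":0},
    {"turn":[0,-0.0016,-0.0001],"offset":[0.43,-0.845,-0.04],"jaw":0},
    {"turn":[0,-0.0016,-0.0001],"offset":[0.43,-0.845,-0.04],"jaw":0},
    {"turn":[0,-0.0016,-0.0001],"offset":[0.43,-0.845,-0.04],"jaw":0},
    {"turn":[0,-0.0016,-0.0001],"offset":[0.43,-0.845,-0.04],"jaw":0},
    {"turn":[0,-0.0016,-0.0001],"offset":[0.43,-0.845,-0.04],"jaw":0},
    {"turn":[0,-0.0016,-0.0001],"offset":[0.43,-0.845,-0.04],"jaw":0},
    {"turn":[0,-0.0016,-0.0001],"offset":[0.43,-0.845,-0.04],"jaw":0},
    {"turn":[0,0,0],"offset":[0,0,0],"jaw":0},
    {"turn":[0,0,0],"offset":[0,0,0],"jaw":0}
  ]
}}

```text
time_s: 18.75
tcp_pos: [0.5185, 0.2123, 0.0959]
ee_rot: [3.053, 0.45, -0.368]
ft_force: [-0.2, -0.9, -3.8]
gripper_width: 0.147
gripper_force: 30.0
```

```bash
python3 - <<'E'
from h import *
t=(-.0072,0,.0209); where(2,t); plan(2,now(),t,n=(2,6,4,8))
E
```

```text
origin [-22.8   1.7  67.9] yaw,pitch,roll [ 0.49 13.73  0.08] tip [32.5  2.2 54.4]
P0 2 rows: turn [0.0001, -0.0004, 0.0007] offset [0.034, 0.042, -0.031]
P1 6 rows: turn [0.0, -0.0, -0.0] offset [0.103, 0.0, 0.412]
P2 4 rows: turn [0.0, -0.0, -0.0] offset [0.3, 0.0, -0.062]
P3 8 rows: turn [0.0, 0.0049, 0.0] offset [-0.006, -0.0, 0.114]
```

{"method": "apply_moves", "body": {
  "targets": [
    {"turn":[0.0001,-0.0004,0.0007],"offset":[0.035,0.045,-0.03],"jaw":0},
    {"turn":[0.0001,-0.0004,0.0007],"offset":[0.035,0.045,-0.03],"jaw":0},
    {"turn":[0,0,0],"offset":[0.1,0,0.41],"jaw":0},
    {"turn":[0,0,0],"offset":[0.1,0,0.41],"jaw":0},
    {"turn":[0,0,0],"offset":[0.1,0,0.41],"jaw":0},
    {"turn":[0,0,0],"offset":[0.1,0,0.41],"jaw":0},
    {"turn":[0,0,0],"offset":[0.1,0,0.41],"jaw":0},
    {"turn":[0,0,0],"offset":[0.1,0,0.41],"jaw":0},
    {"turn":[0,0,0],"offset":[0,0,0],"jaw":0}
  ]
}}

```text
time_s: 19.5
tcp_pos: [0.5196, 0.2103, 0.0448]
ee_rot: [3.054, 0.434, -0.379]
ft_force: [-0.7, -0.6, -2.8]
gripper_width: 0.148
gripper_force: 30.0
```

```bash
python3 - <<'E'
from h import *
t=(-.0072,0,.0209); where(2,t); print(readout.read_state()['ft_force'].round(1))
E
```

```text
origin [-22.4  -0.5  16.7] yaw,pitch,roll [-0.11 14.13  0.03] tip [32.9 -0.7  2.8]
[-0.7 -0.6 -2.8]
```

{"method": "apply_moves", "body": {
  "targets": [
    {"turn":[0,0,0],"offset":[0.3,0,-0.06],"jaw":0},
    {"turn":[0,0,0],"offset":[0.3,0,-0.06],"jaw":0},
    {"turn":[0,0,0],"offset":[0.3,0,-0.06],"jaw":0},
    {"turn":[0,0,0],"offset":[0.3,0,-0.06],"jaw":0},
    {"turn":[0,0,0],"offset":[0,0,0],"jaw":0}
  ]
}}

```text
time_s: 19.92
tcp_pos: [0.5441, 0.2175, 0.046]
ee_rot: [3.054, 0.434, -0.378]
ft_force: [-8.7, -1.9, 2.2]
gripper_width: 0.151
gripper_force: 30.0
```

```bash
python3 - <<'E'
from h import *
t=(-.0072,0,.0209); where(2,t); print(readout.read_state()['ft_force'].round(1))
rows(np.linalg.inv(now())@tool(2,62,0,0,t),8)
E
```

```text
origin [ 3.1 -0.5 18. ] yaw,pitch,roll [-0.1  14.12  0.03] tip [58.4 -0.6  4.1]
[-8.7 -1.9  2.2]
 8 rows: turn [-0.0, 0.0049, -0.0] offset [-0.005, -0.003, 0.121]
```

{"method": "apply_moves", "body": {
  "targets": [
    {"turn":[0,0.0049,0],"offset":[0,0,0.12],"jaw":0},
    {"turn":[0,0.0049,0],"offset":[0,0,0.12],"jaw":0},
    {"turn":[0,0.0049,0],"offset":[0,0,0.12],"jaw":0},
    {"turn":[0,0.0049,0],"offset":[0,0,0.12],"jaw":0},
    {"turn":[0,0.0049,0],"offset":[0,0,0.12],"jaw":0},
    {"turn":[0,0.0049,0],"offset":[0,0,0.12],"jaw":0},
    {"turn":[0,0.0049,0],"offset":[0,0,0.12],"jaw":0},
    {"turn":[0,0.0049,0],"offset":[0,0,0.12],"jaw":0},
    {"turn":[0,0,0],"offset":[0,0,0],"jaw":0}
  ]
}}

```text
time_s: 20.67
tcp_pos: [0.5405, 0.2166, 0.0269]
ee_rot: [-3.11, -0.443, -0.002]
ft_force: [-8.4, -2.8, 2.2]
gripper_width: 0.147
gripper_force: 30.0
```

```bash
python3 - <<'E'
from h import *
t=(-.0072,0,.0209); where(2,t); print(readout.read_state()['ft_force'].round(1)); bayrib('w8')
E
```

```text
origin [ 4.7 -0.4  0. ] yaw,pitch,roll [-0.1  -0.07  0.03] tip [61.7 -0.5  0.1]
[-8.4 -2.8  2.2]
bay 1 rib (want centre -8,0) [ 9.3 -1.8 24.8 14.6  1.4] z 58.8 body top slope deg -0.0 z 31.1
bay 2 rib (want centre -8,0) [ 4.5 -0.9 35.5 41.9 53.2] z 59.1 body top slope deg -13.94 z 35.3
```

{"method": "apply_moves", "body": {
  "targets": [
    {"turn":[0,0,0],"offset":[0,0,0],"jaw":0.4},
    {"turn":[0,0,0],"offset":[0,0,0],"jaw":0.4},
    {"turn":[0,0,0],"offset":[0,0,0],"jaw":0.4},
    {"turn":[0,0,0],"offset":[0,0,0],"jaw":0.4},
    {"turn":[0,0,0],"offset":[0,0,-0.5],"jaw":0.4},
    {"turn":[0,0,0],"offset":[0,0,-1],"jaw":0.4},
    {"turn":[0,0,0],"offset":[0,0,-1],"jaw":0.4},
    {"turn":[0,0,0],"offset":[0,0,-1],"jaw":0.4},
    {"turn":[0,0,0],"offset":[0,0,0],"jaw":0.4}
  ]
}}

```text
time_s: 21.47
tcp_pos: [0.5436, 0.2174, 0.1012]
ee_rot: [-3.108, -0.442, -0.014]
ft_force: [-0.2, -0.9, 0.9]
gripper_width: 0.399
gripper_force: 0.0
```

```bash
python3 - <<'E'
from h import *
bayrib('w9'); delta((.438,-.366,.135),-9.3)
E
```

```text
bay 1 rib (want centre -8,0) [-4.9 -1.5 52.7 14.5  0. ] z 58.9 body top slope deg 0.15 z 31.1
bay 2 rib (want centre -8,0) [-8.2 -1.1 13.4 59.6 89.5] z 59.0 body top slope deg -0.05 z 31.1
turn [-0.0003 -0.001   0.0708] off now [-13.147  26.538  -1.901] off tgt [-0.46  29.619 -1.794]
```

{"method": "apply_moves", "body": {
  "targets": [
    {"turn":[0,0,0.0177],"offset":[0,0,-0.1],"jaw":0.5},
    {"turn":[0,0,0.0177],"offset":[0,0,0],"jaw":0.5},
    {"turn":[0,0,0.0177],"offset":[0,0,0],"jaw":0.5},
    {"turn":[0,0,0.0177],"offset":[0,0,0],"jaw":0.5},
    {"turn":[0,0,0],"offset":[-0.015,0.987,-0.06],"jaw":0.5},
    {"turn":[0,0,0],"offset":[-0.015,0.987,-0.06],"jaw":0.5},
    {"turn":[0,0,0],"offset":[-0.015,0.987,-0.06],"jaw":0.5},
    {"turn":[0,0,0],"offset":[-0.015,0.987,-0.06],"jaw":0.5},
    {"turn":[0,0,0],"offset":[-0.015,0.987,-0.06],"jaw":0.5},
    {"turn":[0,0,0],"offset":[-0.015,0.987,-0.06],"jaw":0.5},
    {"turn":[0,0,0],"offset":[-0.015,0.987,-0.06],"jaw":0.5},
    {"turn":[0,0,0],"offset":[-0.015,0.987,-0.06],"jaw":0.5}
  ]
}}

```text
time_s: 22.52
tcp_pos: [0.5129, 0.0603, 0.1074]
ee_rot: [-3.13, 0.255, -0.002]
ft_force: [0.1, -0.2, -0.0]
gripper_width: 0.502
gripper_force: 0.0
```

{"method": "apply_moves", "body": {
  "targets": [
    {"turn":[0,0,0],"offset":[-0.015,0.987,-0.06],"jaw":0.5},
    {"turn":[0,0,0],"offset":[-0.015,0.987,-0.06],"jaw":0.5},
    {"turn":[0,0,0],"offset":[-0.015,0.987,-0.06],"jaw":0.5},
    {"turn":[0,0,0],"offset":[-0.015,0.987,-0.06],"jaw":0.5},
    {"turn":[0,0,0],"offset":[-0.015,0.987,-0.06],"jaw":0.5},
    {"turn":[0,0,0],"offset":[-0.015,0.987,-0.06],"jaw":0.5},
    {"turn":[0,0,0],"offset":[-0.015,0.987,-0.06],"jaw":0.5},
    {"turn":[0,0,0],"offset":[-0.015,0.987,-0.06],"jaw":0.5},
    {"turn":[0,0,0],"offset":[-0.015,0.987,-0.06],"jaw":0.5},
    {"turn":[0,0,0],"offset":[-0.015,0.987,-0.06],"jaw":0.5},
    {"turn":[0,0,0],"offset":[-0.015,0.987,-0.06],"jaw":0.5}
  ]
}}

```text
time_s: 23.43
tcp_pos: [0.4745, -0.1533, 0.1203]
ee_rot: [-3.129, 0.255, -0.002]
ft_force: [0.3, 0.2, 0.6]
gripper_width: 0.498
gripper_force: 0.0
```

{"method": "apply_moves", "body": {
  "targets": [
    {"turn":[0,0,0],"offset":[-0.015,0.987,-0.06],"jaw":0.5},
    {"turn":[0,0,0],"offset":[-0.015,0.987,-0.06],"jaw":0.5},
    {"turn":[0,0,0],"offset":[-0.015,0.987,-0.06],"jaw":0.5},
    {"turn":[0,0,0],"offset":[-0.015,0.987,-0.06],"jaw":0.5},
    {"turn":[0,0,0],"offset":[-0.015,0.987,-0.06],"jaw":0.5},
    {"turn":[0,0,0],"offset":[-0.015,0.987,-0.06],"jaw":0.5},
    {"turn":[0,0,0],"offset":[-0.015,0.987,-0.06],"jaw":0.5},
    {"turn":[0,0,0],"offset":[-0.015,0.987,-0.06],"jaw":0.5},
    {"turn":[0,0,0],"offset":[-0.015,0.987,-0.06],"jaw":0.5},
    {"turn":[0,0,0],"offset":[-0.015,0.987,-0.06],"jaw":0.5},
    {"turn":[0,0,0],"offset":[-0.015,0.987,-0.06],"jaw":0.5},
    {"turn":[0,0,0],"offset":[0,0,0],"jaw":0.5}
  ]
}}

```text
time_s: 24.43
tcp_pos: [0.4361, -0.3689, 0.1332]
ee_rot: [-3.13, 0.258, -0.003]
ft_force: [1.5, -0.4, -0.2]
gripper_width: 0.499
gripper_force: 0.0
```

{"method": "apply_moves", "body": {
  "targets": [
    {"turn":[0,0,0],"offset":[0,0,0],"jaw":0.5}
  ]
}}

```text
time_s: 24.52
tcp_pos: [0.4363, -0.3664, 0.1329]
ee_rot: [-3.129, 0.257, -0.002]
ft_force: [-0.9, -0.3, -0.4]
gripper_width: 0.504
gripper_force: 0.0
```

```bash
python3 - <<'E'
from h import *
wrib('w10'); delta((.438,-.366,.02),-9.3)
s=readout.read_state(); print(s['tcp_pos'],s['qpos'].round(2))
E
```

```text
rib [276. 209.] 1048 0.0589 [ 439.6 -366.2   14.    59.1   81. ]
turn [-0.0004 -0.0002 -0.0001] off now [0.073 0.016 5.65 ] off tgt [7.80e-02 2.00e-03 5.65e+00]
[ 0.43646481 -0.36570356  0.13300085] [-0.78  0.47  1.67  0.    1.01  0.95]
```

{"method": "apply_moves", "body": {
  "targets": [
    {"turn":[0,0,-0.0008],"offset":[0.16,-0.01,0.9],"jaw":0.5},
    {"turn":[0,0,0],"offset":[0,0,0.9],"jaw":0.5},
    {"turn":[0,0,0],"offset":[0,0,0.9],"jaw":0.5},
    {"turn":[0,0,0],"offset":[0,0,0.9],"jaw":0.5},
    {"turn":[0,0,0],"offset":[0,0,0.9],"jaw":0.5},
    {"turn":[0,0,0],"offset":[0,0,0.7],"jaw":0.5},
    {"turn":[0,0,0],"offset":[0,0,0.42],"jaw":0.5},
    {"turn":[0,0,0],"offset":[0,0,0],"jaw":0.5},
    {"turn":[0,0,0],"offset":[0,0,0],"jaw":0.5}
  ]
}}

```text
time_s: 25.32
tcp_pos: [0.4404, -0.366, 0.0215]
ee_rot: [-3.13, 0.246, -0.003]
ft_force: [0.6, -0.2, 0.7]
gripper_width: 0.498
gripper_force: 0.0
```

{"method": "apply_moves", "body": {
  "targets": [
    {"turn":[0,0,0],"offset":[0,0,0],"jaw":0},
    {"turn":[0,0,0],"offset":[0,0,0],"jaw":0},
    {"turn":[0,0,0],"offset":[0,0,0],"jaw":0},
    {"turn":[0,0,0],"offset":[0,0,0],"jaw":0},
    {"turn":[0,0,0],"offset":[0,0,0],"jaw":0},
    {"turn":[0,0,0],"offset":[0,0,0],"jaw":0}
  ]
}}

```text
time_s: 25.82
tcp_pos: [0.4402, -0.3664, 0.0215]
ee_rot: [-3.13, 0.247, -0.004]
ft_force: [-0.5, 0.7, -2.9]
gripper_width: 0.148
gripper_force: 30.0
```

```bash
python3 - <<'E'
from h import *
N=now(); rib=np.array([.4396,-.3662,0]); rel=N[:3,:3].T@(N[:3,3]-rib); print('tcp-rib mm (tool)',(rel*1e3).round(1),'yaw',np.degrees(np.arctan2(N[1,0],N[0,0])).round(2))
up=now()@H(np.eye(3),[0,0,-.08])
plan(3,up,tcp=(-.008+rel[0],0,N[2,3]),n=(28,6,4,8))
E
```

```text
tcp-rib mm (tool) [  0.7   0.1 -21.5] yaw -9.02
P0 28 rows: turn [-0.0003, -0.0014, -0.0025] offset [0.228, -0.918, -0.027]
P1 6 rows: turn [0.0, -0.0, -0.0] offset [0.103, -0.0, 0.412]
P2 4 rows: turn [0.0, -0.0, -0.0] offset [0.3, -0.0, -0.062]
P3 8 rows: turn [0.0, 0.0049, 0.0] offset [-0.007, -0.0, 0.114]
```

{"method": "apply_moves", "body": {
  "targets": [
    {"turn":[0,0,0],"offset":[0,0,-1],"jaw":0},
    {"turn":[0,0,0],"offset":[0,0,-1],"jaw":0},
    {"turn":[0,0,0],"offset":[0,0,-1],"jaw":0},
    {"turn":[0,0,0],"offset":[0,0,-1],"jaw":0},
    {"turn":[-0.0003,-0.0014,-0.0025],"offset":[0.228,-0.918,-0.027],"jaw":0},
    {"turn":[-0.0003,-0.0014,-0.0025],"offset":[0.228,-0.918,-0.027],"jaw":0},
    {"turn":[-0.0003,-0.0014,-0.0025],"offset":[0.228,-0.918,-0.027],"jaw":0},
    {"turn":[-0.0003,-0.0014,-0.0025],"offset":[0.228,-0.918,-0.027],"jaw":0},
    {"turn":[-0.0003,-0.0014,-0.0025],"offset":[0.228,-0.918,-0.027],"jaw":0},
    {"turn":[-0.0003,-0.0014,-0.0025],"offset":[0.228,-0.918,-0.027],"jaw":0},
    {"turn":[-0.0003,-0.0014,-0.0025],"offset":[0.228,-0.918,-0.027],"jaw":0},
    {"turn":[-0.0003,-0.0014,-0.0025],"offset":[0.228,-0.918,-0.027],"jaw":0}
  ]
}}

```text
time_s: 26.82
tcp_pos: [0.4914, -0.2233, 0.1037]
ee_rot: [3.131, -0.048, -0.11]
ft_force: [0.1, -0.6, -2.6]
gripper_width: 0.15
gripper_force: 30.0
```

{"method": "apply_moves", "body": {
  "targets": [
    {"turn":[-0.0003,-0.0014,-0.0025],"offset":[0.228,-0.918,-0.027],"jaw":0},
    {"turn":[-0.0003,-0.0014,-0.0025],"offset":[0.228,-0.918,-0.027],"jaw":0},
    {"turn":[-0.0003,-0.0014,-0.0025],"offset":[0.228,-0.918,-0.027],"jaw":0},
    {"turn":[-0.0003,-0.0014,-0.0025],"offset":[0.228,-0.918,-0.027],"jaw":0},
    {"turn":[-0.0003,-0.0014,-0.0025],"offset":[0.228,-0.918,-0.027],"jaw":0},
    {"turn":[-0.0003,-0.0014,-0.0025],"offset":[0.228,-0.918,-0.027],"jaw":0},
    {"turn":[-0.0003,-0.0014,-0.0025],"offset":[0.228,-0.918,-0.027],"jaw":0},
    {"turn":[-0.0003,-0.0014,-0.0025],"offset":[0.228,-0.918,-0.027],"jaw":0},
    {"turn":[-0.0003,-0.0014,-0.0025],"offset":[0.228,-0.918,-0.027],"jaw":0},
    {"turn":[-0.0003,-0.0014,-0.0025],"offset":[0.228,-0.918,-0.027],"jaw":0}
  ]
}}

```text
time_s: 27.65
tcp_pos: [0.5297, -0.0383, 0.1021]
ee_rot: [3.105, 0.197, -0.247]
ft_force: [0.3, -0.2, -3.6]
gripper_width: 0.148
gripper_force: 30.0
```

{"method": "apply_moves", "body": {
  "targets": [
    {"turn":[-0.0003,-0.0014,-0.0025],"offset":[0.228,-0.918,-0.027],"jaw":0},
    {"turn":[-0.0003,-0.0014,-0.0025],"offset":[0.228,-0.918,-0.027],"jaw":0},
    {"turn":[-0.0003,-0.0014,-0.0025],"offset":[0.228,-0.918,-0.027],"jaw":0},
    {"turn":[-0.0003,-0.0014,-0.0025],"offset":[0.228,-0.918,-0.027],"jaw":0},
    {"turn":[-0.0003,-0.0014,-0.0025],"offset":[0.228,-0.918,-0.027],"jaw":0},
    {"turn":[-0.0003,-0.0014,-0.0025],"offset":[0.228,-0.918,-0.027],"jaw":0},
    {"turn":[-0.0003,-0.0014,-0.0025],"offset":[0.228,-0.918,-0.027],"jaw":0},
    {"turn":[-0.0003,-0.0014,-0.0025],"offset":[0.228,-0.918,-0.027],"jaw":0},
    {"turn":[-0.0003,-0.0014,-0.0025],"offset":[0.228,-0.918,-0.027],"jaw":0},
    {"turn":[-0.0003,-0.0014,-0.0025],"offset":[0.228,-0.918,-0.027],"jaw":0},
    {"turn":[0,0,0],"offset":[0,0,0],"jaw":0},
    {"turn":[0,0,0],"offset":[0,0,0],"jaw":0}
  ]
}}

```text
time_s: 28.65
tcp_pos: [0.5383, 0.1501, 0.0972]
ee_rot: [3.054, 0.44, -0.381]
ft_force: [-0.6, -0.2, -3.0]
gripper_width: 0.148
gripper_force: 30.0
```

```bash
python3 - <<'E'
from h import *
t=(-.0073,0,.0215); where(3,t); plan(3,now(),t,n=(2,6,4,8))
E
```

```text
origin [-21.5   0.4  68.6] yaw,pitch,roll [ 0.12 14.2   0.17] tip [33.8  0.6 54.6]
P0 2 rows: turn [-0.0002, 0.0003, 0.0002] offset [0.0, 0.009, -0.004]
P1 6 rows: turn [0.0, -0.0, -0.0] offset [0.103, -0.0, 0.412]
P2 4 rows: turn [0.0, -0.0, -0.0] offset [0.3, 0.0, -0.062]
P3 8 rows: turn [0.0, 0.0049, 0.0] offset [-0.007, -0.0, 0.114]
```

{"method": "apply_moves", "body": {
  "targets": [
    {"turn":[-0.0002,0.0003,0.0002],"offset":[0,0.01,0],"jaw":0},
    {"turn":[-0.0002,0.0003,0.0002],"offset":[0,0.01,0],"jaw":0},
    {"turn":[0,0,0],"offset":[0.1,0,0.41],"jaw":0},
    {"turn":[0,0,0],"offset":[0.1,0,0.41],"jaw":0},
    {"turn":[0,0,0],"offset":[0.1,0,0.41],"jaw":0},
    {"turn":[0,0,0],"offset":[0.1,0,0.41],"jaw":0},
    {"turn":[0,0,0],"offset":[0.1,0,0.41],"jaw":0},
    {"turn":[0,0,0],"offset":[0.1,0,0.41],"jaw":0},
    {"turn":[0,0,0],"offset":[0,0,0],"jaw":0}
  ]
}}

```text
time_s: 29.4
tcp_pos: [0.5375, 0.1489, 0.045]
ee_rot: [3.053, 0.434, -0.378]
ft_force: [-0.4, -0.3, -3.0]
gripper_width: 0.148
gripper_force: 30.0
```

```bash
python3 - <<'E'
from h import *
t=(-.0073,0,.0215); where(3,t); print(readout.read_state()['ft_force'].round(1))
E
```

```text
origin [-22.5  -0.5  16.4] yaw,pitch,roll [-1.000e-01  1.412e+01  1.000e-02] tip [32.7 -0.6  2.5]
[-0.4 -0.3 -3. ]
```

{"method": "apply_moves", "body": {
  "targets": [
    {"turn":[0,0,0],"offset":[0.3,0,-0.06],"jaw":0},
    {"turn":[0,0,0],"offset":[0.3,0,-0.06],"jaw":0},
    {"turn":[0,0,0],"offset":[0.3,0,-0.06],"jaw":0},
    {"turn":[0,0,0],"offset":[0.3,0,-0.06],"jaw":0},
    {"turn":[0,0,0],"offset":[0,0,0],"jaw":0}
  ]
}}

```text
time_s: 29.82
tcp_pos: [0.5621, 0.156, 0.0463]
ee_rot: [3.053, 0.435, -0.377]
ft_force: [-7.0, -2.4, 2.7]
gripper_width: 0.15
gripper_force: 30.0
```

```bash
python3 - <<'E'
from h import *
t=(-.0073,0,.0215); where(3,t); print(readout.read_state()['ft_force'].round(1))
rows(np.linalg.inv(now())@tool(3,62,0,0,t),8)
E
```

```text
origin [ 3.  -0.6 17.6] yaw,pitch,roll [-0.09 14.09 -0.  ] tip [58.3 -0.7  3.7]
[-7.  -2.4  2.7]
 8 rows: turn [-0.0, 0.0049, -0.0] offset [-0.005, -0.004, 0.119]
```

{"method": "apply_moves", "body": {
  "targets": [
    {"turn":[0,0.0049,0],"offset":[0,0,0.12],"jaw":0},
    {"turn":[0,0.0049,0],"offset":[0,0,0.12],"jaw":0},
    {"turn":[0,0.0049,0],"offset":[0,0,0.12],"jaw":0},
    {"turn":[0,0.0049,0],"offset":[0,0,0.12],"jaw":0},
    {"turn":[0,0.0049,0],"offset":[0,0,0.12],"jaw":0},
    {"turn":[0,0.0049,0],"offset":[0,0,0.12],"jaw":0},
    {"turn":[0,0.0049,0],"offset":[0,0,0.12],"jaw":0},
    {"turn":[0,0.0049,0],"offset":[0,0,0.12],"jaw":0},
    {"turn":[0,0,0],"offset":[0,0,0],"jaw":0}
  ]
}}

```text
time_s: 30.57
tcp_pos: [0.5583, 0.155, 0.0273]
ee_rot: [-3.11, -0.443, -0.002]
ft_force: [-8.2, -2.9, 1.5]
gripper_width: 0.147
gripper_force: 30.0
```

```bash
python3 - <<'E'
from h import *
t=(-.0073,0,.0215); where(3,t); print(readout.read_state()['ft_force'].round(1))
E
```

```text
origin [ 4.6 -0.5 -0.2] yaw,pitch,roll [-0.08 -0.09  0.01] tip [61.6 -0.6 -0.1]
[-8.2 -2.9  1.5]
```

{"method": "apply_moves", "body": {
  "targets": [
    {"turn":[0,0,0],"offset":[0,0,0],"jaw":0.4},
    {"turn":[0,0,0],"offset":[0,0,0],"jaw":0.4},
    {"turn":[0,0,0],"offset":[0,0,0],"jaw":0.4},
    {"turn":[0,0,0],"offset":[0,0,0],"jaw":0.4},
    {"turn":[0,0,0],"offset":[0,0,-0.5],"jaw":0.4},
    {"turn":[0,0,0],"offset":[0,0,-1],"jaw":0.4},
    {"turn":[0,0,0],"offset":[0,0,-1],"jaw":0.4},
    {"turn":[0,0,0],"offset":[0,0,-1],"jaw":0.4},
    {"turn":[0,0,0],"offset":[0,-1,-1],"jaw":0.4},
    {"turn":[0,0,0],"offset":[0,-1,-1],"jaw":0.4},
    {"turn":[0,0,0],"offset":[0,-1,-1],"jaw":0.4},
    {"turn":[0,0,0],"offset":[0,0,0],"jaw":0.4}
  ]
}}

```text
time_s: 31.57
tcp_pos: [0.5435, 0.2158, 0.1617]
ee_rot: [-3.108, -0.445, -0.015]
ft_force: [0.4, 1.0, 1.2]
gripper_width: 0.399
gripper_force: 0.0
```

```bash
python3 - <<'E'
from h import *
bayrib('w11'); print(readout.read_state()['time_s'])
E
```

```text
bay 1 rib (want centre -8,0) [-8.2 -1.4 59.  14.3  0.1] z 58.9 body top slope deg 0.08 z 31.2
bay 2 rib (want centre -8,0) [-8.1 -0.8 59.3 13.5  0.3] z 59.0 body top slope deg 0.12 z 31.2
bay 3 rib (want centre -8,0) [-7.9 -0.9 59.4 14.3  0. ] z 59.0 body top slope deg -0.06 z 31.1
31.6167
```

View pics/w11.png

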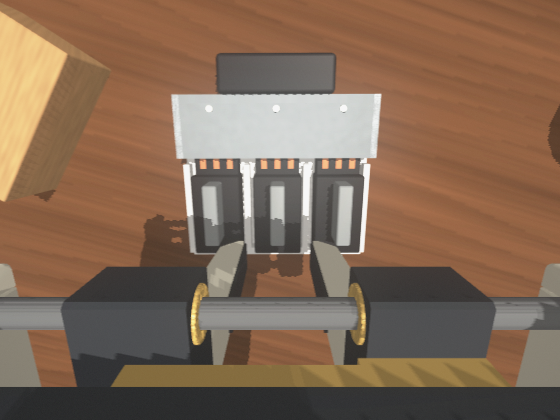

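All three packs lie flat in their bays, tongues under the hood (rows 158–170), heels inside the sill, and the gripper is clear above.

```bash
python3 -c "
from cell import ticket; print(ticket.hand_in())"
```

```text
the job is handed in; nothing more can be done
None
```

All three packs are loaded, one to a bay: the last wrist view shows them flat, seated back against the sill with tongues under the hood; the job was handed in at about 31.6 s, verdict not shown.

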